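Free the tall tube block and load the block reader

TASK

Three tube blocks stand touching in a row on the bench. Push the tall one clear of the two low ones, which must stay where they are, then slide it along the bench (never lift or tip it) into the mouth of the white reader until it is fully home against the back. Swing the reader's metal bar shut across the mouth, then press the round start button all the way down and let it come back up. Leave everything else on the bench alone.

Things in the scene. Friction and masses are not known exactly. Their poses are not given: they have to be found in the camera images.
- tall_block: tall violet moulded tube block, 62 x 62 mm, 46 mm high (48 over the rims), 0.16 kg, loose; origin at the centre of its underside, x and y normal to its sides, x away from the robot. It stands at the left, middle or right of a row of three along its own y axis, under 1 mm from its neighbours; the row's sides towards and away from the robot are open. Pushed low on a side it slides without tipping
- low_block_a: low violet moulded tube block, 62 x 62 mm, 24 mm high (26 over the rims), 0.12 kg, loose, one of the two that must stay; origin at the centre of its underside, axes as the tall block's
- low_block_b: the other low violet tube block, same size and origin
- reader_home (a point): the reader's home point, at bench height in its pocket: a block fully home has its underside centre here. Reader axes: mouth opens to -y, back wall at +y, z up. The reader is a white U-shaped frame fixed to the bench; pocket 68 mm wide along x (walls 26 mm high), back wall face at y = +32 mm (40 mm high), mouth at y = -31 mm. The pocket's floor is level with the bench
- reader: the same reader (same origin and axes as reader_home). Flared lead-ins 20 mm high widen the mouth to about 96 mm at y = -62 mm. Outside the near wall (-x) is a console 34 mm high (x = -49 to -113 mm, y = -30 to +64 mm) that carries the start button; the far wall (x = +34 to +65 mm) carries the bar's pivot
- bar (a joint): angle (rad) of the metal bar about its upright pivot (point bar_pivot): 0 = shut, lying across the mouth, pointing along the reader's -x, its inner face 3 mm outside a block that is home; grows anticlockwise seen from above to 2.5 at its stop; starts open at 2.0 to 2.4 and stays where it is left (light friction, about 0.3 N at the tip)
- bar_pivot (a point): the bar's pivot axis at the bar's mid-height, 35 mm above the bench, at x = +55, y = -38 mm of the reader. The bar is 104 mm long from the pivot, 8 mm thick, 12 mm high (29 to 41 mm above the bench, so it swings over the lead-ins)
- bar_tip (a point): on the bar's centre line 100 mm from the pivot, 35 mm above the bench, where an upright black peg of 12 mm diameter stands, its top 57 mm above the bench
- start (a joint): travel (m) of the start button: 0 = up, 0.006 = fully down; a spring returns it; full press takes 4 N
- start_top (a point): centre of the top face of the grey round start button (24 mm diameter) on the console, pressed straight down
- tape_roll: bystander: roll of tape, 65 mm, 19 mm high; origin under its centre. To its right stands the big fixed bench centrifuge, about 0.3 m high; its near side reaches y = -0.12 m at x = 0.60 m and y = -0.03 m at x = 0.65 to 0.75 m (world): keep hand and wrist clear of it
- timer: bystander: bench timer, 62 x 66 x 19 mm; origin under its centre
- pen: bystander: white pen lying flat, 142 mm long along its y axis, 10 mm wide; origin under its centre
- pin_block: bystander: violet tube block 62 x 62 x 52 mm with two thin black pins up to 101 mm high; it stands apart behind the row; origin under its centre
- tray: bystander: empty clear tray, 124 x 93 x 16 mm; origin under its centre
Mind the look-alikes: they are no part of the job. What is shaped like the low_block_a but orange is not meant.

How it is judged:
On the way, in this order (a step that is already met when the one before it is completed fails the run):
1. the tall block is clear of both low blocks (centres over 95 mm apart) and these have stayed (horizontal distance between tall_block and low_block_a above 0.095 m and horizontal distance between tall_block and low_block_b above 0.095 m and distance of each of low_block_a, low_block_b from where it was at the start of the episode below 0.012 m), for 0.1 s.
2. the tall block is in the reader's pocket (within 20 mm of home) (horizontal distance between tall_block and reader_home below 0.02 m and angle between the z axis of tall_block and the z axis of reader_home, either way round below 0.1 rad), for 0.1 s.
3. the bar is shut across the mouth (value of joint bar below 0.08 rad), for 0.2 s.
4. the start button is pressed down with the bar shut (value of joint start above 0.0045 m and value of joint bar below 0.08 rad), for 0.05 s.
At the end, for the whole second after the job is handed in: The tall block stands flat on the bench at rest, its centre within 6 mm of the reader's home point; the bar is shut (below 0.08 rad); the start button is back up; each low block is within 12 mm of where it stood (horizontal distance between tall_block and reader_home below 0.006 m and height (world z) of tall_block below 0.004 m and angle between tall_block's own z axis and vertical below 0.05 rad and linear speed of tall_block below 0.01 m/s and value of joint bar below 0.08 rad and value of joint start below 0.0015 m and distance of each of low_block_a, low_block_b from where it was at the start of the episode below 0.012 m); the robot touches nothing.
It fails at once if a low block is pushed away (over 12 mm) or tipped (distance of any of low_block_a, low_block_b from where it was at the start of the episode above 0.012 m or angle between any of low_block_a, low_block_b's own z axis and vertical above 0.3 rad).
It fails at once if the tall block is lifted (over 15 mm) or tipped (over 0.35 rad) (height (world z) of tall_block above 0.015 m or angle between tall_block's own z axis and vertical above 0.35 rad).
It fails at once if a bystander is moved by over 20 mm (distance of any of tape_roll, timer, pen, pin_block, tray from where it was at the start of the episode above 0.02 m).
It also fails if it takes over 72 s, if anything falls off the work surface, if the arm or the gripper's body presses on something with over 40 N, if the wrist force passes 120 N, or if a joint passes its speed limit or range.

ROBOT

A 6-joint arm with a two-finger parallel gripper is mounted at the origin on a cart in front of the work surface, level with it; the furniture and walls round the work are solid. World frame = base frame: x ahead of the robot, y to its left, z up, the work surface at z = 0. Lengths are in m, angles in rad, forces in N, time in s.
With the tool pointing down it reaches from about 0.35 to 0.775 m from the base axis. Payload 7.3 kg.
Tool frame: the origin (TCP) lies midway between the tips of the shut fingers; the grasp point (between the pads) lies robot.grasp_offset behind it (robot.grasp_offset is the distance from the TCP to the grasp point, in m); z points along the fingers, x is the direction in which the jaws open and shut, and the axes are right-handed (so a half turn about z gives the same grasp; the last joint's range is limited). The gripper opens to 92 mm and grips with 3 to 60 N. Pads are 19 mm wide; open, the fingers measure 130 mm over their backs; the gripper's body (75 mm by 190 mm) begins 47 mm behind the grasp point.
Start: joints at [-1.484, 0.342, 1.524, -0, 1.275, -0.146], TCP at [0.121, -0.511, 0.193] pointing down, gripper open.
Joint ranges: [-2.53, 2.53], [-0.77, 2.02], [0.04, 2.7], [-1, 4.14], [0.28, 2.66], [-3.11, 3.11]. Speed limits (rad/s): [2.57, 2.57, 3.14, 3.14, 3.14, 3.14].

INTERFACE

Orientations are given as [roll, pitch, yaw] about the fixed x, y, z axes, in that order (R = Rz(yaw) Ry(pitch) Rx(roll)).
In Python, from cell import robot gives the robot as it stands. The module is installed in compiled form; this text tells all that it offers.
- The arm moves only by the tool move_arm, never from a script. Its argument "increments" is a list of rows, each a list of 7 numbers: the finger opening in mm, from 0 to 91.8, then the shift along the tool's x, y, z in mm, then the turn, a rotation vector about the tool's x, y, z in rad. A call has 1 to 12 rows; each row shifts and turns the pose as measured when the row begins, along the tool's axes as they then stand; what a row does not reach is not made up. A row lasts 1/8 s, in which the tool goes at most 62.5 mm and 10.7 degrees, less where a joint would pass 70% of its speed; a pose out of reach is approached as far as the arm can. A call is refused whole if a number of a shift passes 62.5 or a number of a turn 0.188, either way. A call with a gripper value outside its range is refused whole. The fingers move at their own pace and stop on an object; "newtons" is the grip in N (left out, the last holds). Time passes only in rows, so rows that do not move let the fingers close. It gives the time, the measured TCP pose, the force and the opening at its end, in the units of the state.
- robot.observe(): the state, without advancing time (a new reading comes with each control period).
- robot.read_camera(name): name is "scene" or "top" or "wrist"; returns a dict with "img" (480x640x3 uint8, red, green, blue), "fx", "fy", "cx", "cy" (pixels), "T" (4x4, takes a point from camera to world coordinates). Camera axes: x right, y down, z forward; pixel columns grow to the right and rows downward; lengths in m; the calibration is good to about 2 mm. A picture is of the moment at which its call begins. There is no depth.
- robot.hand_in(): hands the job in, once; it reports no verdict.
Trained networks look in the newest picture that a camera, given by its name, has taken for a name from the list of things; names that differ only in an ending like _2 or _b are one class to them, and where a whole thing is asked for, a point or a joint stands for the part that bears it (a point fixed in the world has none). Each returns a list of dicts, best first, with "conf" (0 to 1); they miss things now and then, are a little off and sometimes report something else, mostly with a low value. They report only what shows in the picture. A call takes as long as a camera call. They do not tell look-alikes from the thing itself.
- robot.look_for(thing, camera): "rect" ([left, top, width, height] in pixels, round what is visible of it).
The state is a dict: "time": time; "qpos": joint angles; "qvel": joint speeds; "joint_efforts": joint torques, N m; "tool_pos": TCP position; "tool_rot": TCP orientation; "contact_force": force on the tool from outside, world axes, zero at the start; "torque": the same for the moment, N m; "opening": finger opening in m.
Only numpy, scipy, OpenCV 4.12 (cv2) and the standard library are available. Lean on these libraries where they do the work, as an engineer would, in place of code of your own. Each camera call takes 0.05 s, during which the arm holds its last target.

## Working session

There is one attempt and no reset: what is moved stays moved. The work goes in short steps, Python scripts to look and compute and a tool call to move; the robot and the scene stay as the last step left them, time stands still between calls to the robot, and variables do not carry over. Pictures are saved under pics/ and viewed, and the job is handed in when it is done.

Besides the shell and the picture viewer there is one more tool, called after "Emit:" as name(argument=value, ...), one argument or row to a line, values as JSON. move_arm: Moves the arm, as the interface text tells. Its arguments: {"type":"object","properties":{"increments":{"type":"array"},"newtons":{"type":"number"}},"required":["increments"]}

```bash
mkdir -p pics
python3 - <<'E'
from cell import robot
import cv2
s=robot.observe();print({k:s[k] for k in('time','tool_pos','tool_rot','opening','contact_force')}, robot.grasp_offset)
for c in('scene','top'):
    d=robot.read_camera(c);cv2.imwrite(f'pics/{c}0.png',d['img'][:,:,::-1]);print(c,d['fx'],d['fy'],d['cx'],d['cy'],d['T'])
    for n in('tall_block','low_block_a','reader','bar','bar_tip','start_top','start','bar_pivot','pin_block','tape_roll','timer','pen','tray'):
        print(n,[( [round(v) for v in r['rect']],round(r['conf'],2)) for r in robot.look_for(n,c)])
E
```

```text
{'time': 0.0, 'tool_pos': array([ 0.12109083, -0.51035834,  0.19274389]), 'tool_rot': array([-3.14137396e+00,  1.55828253e-03, -1.33803023e+00]), 'opening': 0.09204164410854869, 'contact_force': array([ 0.21553291, -0.33871794, -0.65073293])} 0.0188
scene 500.0444482937114 500.0444482937114 326.4550819483777 244.8224238362886 [[-0.49106307 -0.62749502  0.6042409  -0.08612841]
 [-0.8710971   0.34826198 -0.34627075  0.64369761]
 [ 0.00684904 -0.69639327 -0.71762769  0.88084681]
 [ 0.          0.          0.          1.        ]]
tall_block [([400, 265, 41, 34], 0.62)]
low_block_a [([376, 281, 34, 36], 0.96), ([430, 265, 31, 31], 0.71), ([161, 374, 44, 36], 0.68)]
reader [([259, 217, 76, 111], 0.94)]
bar [([299, 217, 23, 38], 0.66)]
bar_tip [([302, 216, 16, 40], 0.69)]
start_top [([308, 290, 16, 10], 0.51)]
start []
bar_pivot [([261, 216, 73, 111], 0.69), ([299, 214, 24, 44], 0.31)]
pin_block [([301, 185, 34, 37], 0.88)]
tape_roll [([357, 186, 22, 22], 0.85), ([464, 238, 60, 19], 0.44)]
timer [([258, 337, 42, 36], 0.64), ([316, 288, 6, 12], 0.63), ([399, 263, 43, 37], 0.32), ([378, 280,
[... 365 characters left out ...]
    0.          1.        ]]
tall_block [([375, 287, 23, 23], 0.59)]
low_block_a [([162, 284, 32, 33], 0.97), ([353, 289, 19, 20], 0.78), ([398, 290, 29, 24], 0.66)]
reader [([273, 192, 71, 101], 0.81), ([309, 192, 34, 36], 0.39)]
bar [([311, 194, 29, 31], 0.65)]
bar_tip [([296, 276, 8, 5], 0.53), ([312, 199, 33, 30], 0.45)]
start_top [([291, 271, 12, 12], 0.59)]
start [([295, 273, 9, 9], 0.62)]
bar_pivot [([273, 194, 70, 99], 0.7)]
pin_block [([339, 155, 28, 32], 0.79), ([374, 286, 22, 28], 0.46)]
tape_roll [([396, 165, 27, 24], 0.76)]
timer [([241, 289, 29, 30], 0.93)]
pen [([463, 268, 36, 45], 0.58)]
tray [([197, 221, 44, 56], 0.87), ([460, 268, 39, 48], 0.64), ([275, 197, 70, 96], 0.41)]
```

Run:
```python
import cv2
a=cv2.imread('pics/top0.png')[140:340,150:510];cv2.imwrite('pics/top0c.png',cv2.resize(a,None,fx=2.2,fy=2.2,interpolation=cv2.INTER_CUBIC))
a=cv2.imread('pics/scene0.png')[170:380,180:480];cv2.imwrite('pics/scene0c.png',cv2.resize(a,None,fx=2.6,fy=2.6,interpolation=cv2.INTER_CUBIC))
```

```text
(no output)
```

View pics/top0c.png

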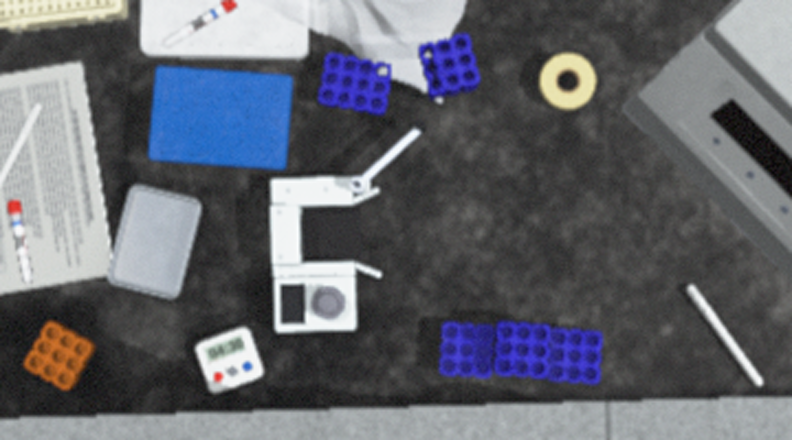

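View pics/scene0c.png

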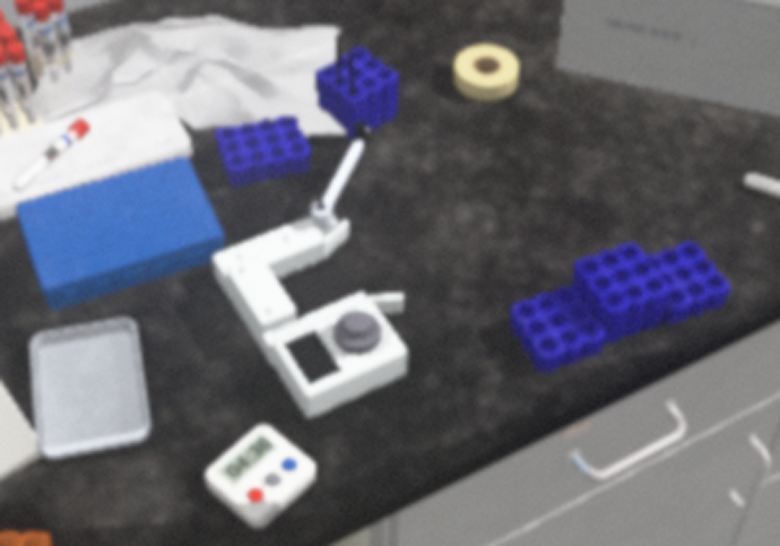

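View pics/top0.png

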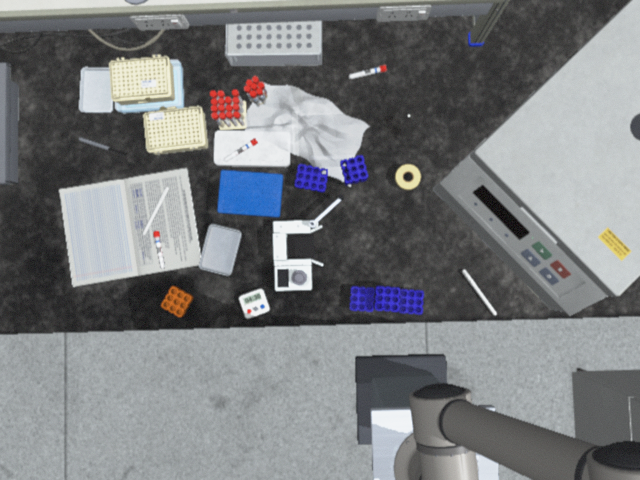

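Candidates: the row of three is at top px (362,299), (387,299) and (411,301). The middle one stands visibly higher in the scene view, so it is the tall block. The look-alikes are the violet blocks at (312,177) and (354,170), and the orange one at (177,301). I'll measure these roughly, then go in with the wrist camera.

```bash
cat > h.py <<'E'
from cell import robot
import cv2, numpy as np
from scipy.spatial.transform import Rotation as R
def ray(d,uv,z):
    T=np.array(d['T']);v=T[:3,:3]@np.array([(uv[0]-d['cx'])/d['fx'],(uv[1]-d['cy'])/d['fy'],1.])
    return T[:3,3]+v*(z-T[2,3])/v[2]
def proj(d,p):
    T=np.array(d['T']);q=T[:3,:3].T@(np.asarray(p,float)-T[:3,3]);return np.array([d['fx']*q[0]/q[2]+d['cx'],d['fy']*q[1]/q[2]+d['cy']])
def snap(c,name):
    d=robot.read_camera(c);cv2.imwrite(f'pics/{name}.png',d['img'][:,:,::-1]);return d
def st():
    s=robot.observe();print('t',round(s['time'],2),'p',np.round(s['tool_pos'],4),'r',np.round(s['tool_rot'],3),'F',np.round(s['contact_force'],1),'op',round(s['opening'],4));return s
E
python3 - <<'E'
from h import *
d=snap('top','t1')
for n,uv,z in [('lowL',(361,299),.026),('tall',(388,299.5),.048),('lowR',(412,301.5),.026),('button',(299,277),.04),('bartip',(340,200),.04),('pivot',(313,224),.035),('pin',(354,169),.052),('tape',(408,177),.019),('pen1',(464,271),.01),('pen2',(495,314),.01),('timer',(254,303),.019),('edge',(400,320),0)]:
    print(n,np.round(ray(d,uv,z),3))
d=snap('wrist','w1');st()
print(d['T'],d['fx'])
E
```

```text
lowL [0.437 0.174 0.026]
tall [0.435 0.107 0.048]
lowR [0.427 0.044 0.026]
button [0.498 0.331 0.04 ]
bartip [0.692 0.22  0.04 ]
pivot [0.633 0.291 0.035]
pin [0.769 0.182 0.052]
tape [0.749 0.041 0.019]
pen1 [ 0.501 -0.095  0.01 ]
pen2 [ 0.388 -0.169  0.01 ]
timer [0.435 0.45  0.019]
edge [0.379 0.074 0.   ]
t 1.5 p [ 0.1211 -0.5109  0.1935] r [ 3.142 -0.    -1.338] F [-0.4  0.8 -0.3] op 0.0922
[[ 2.29902956e-01 -9.36711666e-01 -2.64037661e-01  1.91586065e-01]
 [-9.73213464e-01 -2.21399918e-01 -6.19486072e-02 -4.93876701e-01]
 [-4.29933484e-04  2.71207174e-01 -9.62520900e-01  3.84638074e-01]
 [ 0.00000000e+00  0.00000000e+00  0.00000000e+00  1.00000000e+00]] 337.06265290919197
```

View pics/w1.png

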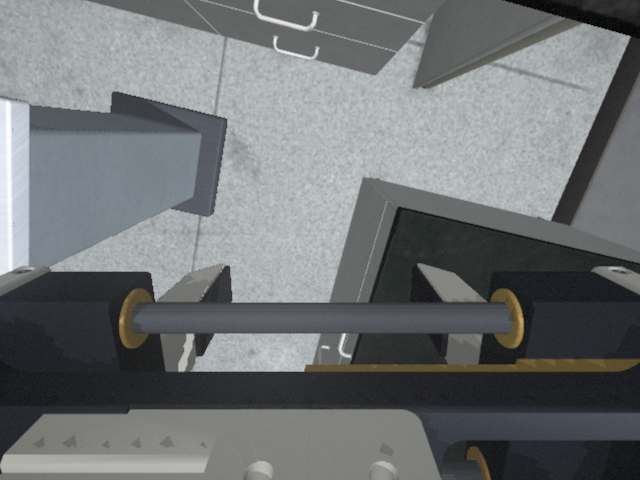

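Run:
```python
from h import *
d=robot.read_camera('top')
for uv in [(440,185),(475,155),(570,313),(607,296),(640,270)]:
    print(uv,[np.round(ray(d,uv,z)[:2],3) for z in(0,.15,.3)])
a=d['img'][120:330,420:640,::-1];cv2.imwrite('pics/cent.png',cv2.resize(a,None,fx=3,fy=2.8))
```

```text
(440, 185) [array([ 0.728, -0.044]), array([ 0.705, -0.016]), array([0.683, 0.012])]
(475, 155) [array([ 0.805, -0.14 ]), array([ 0.774, -0.102]), array([ 0.743, -0.064])]
(570, 313) [array([ 0.384, -0.365]), array([ 0.397, -0.303]), array([ 0.41 , -0.242])]
(607, 296) [array([ 0.425, -0.462]), array([ 0.434, -0.391]), array([ 0.442, -0.319])]
(640, 270) [array([ 0.489, -0.551]), array([ 0.491, -0.47 ]), array([ 0.493, -0.39 ])]
```

View pics/cent.png

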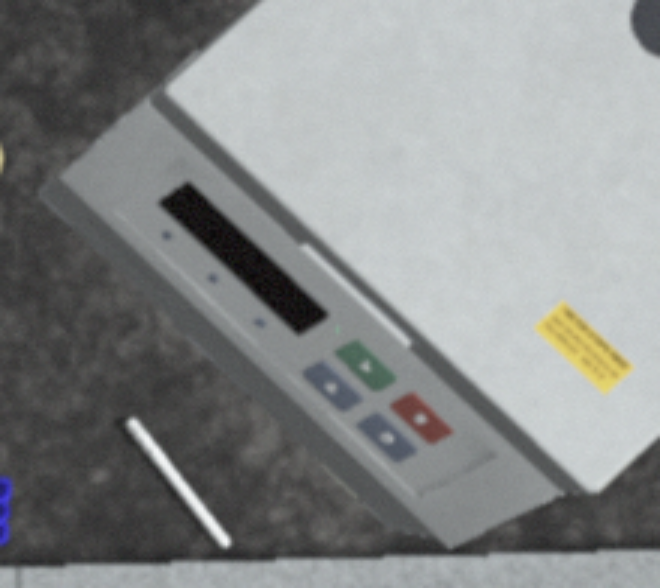

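View pics/scene0.png

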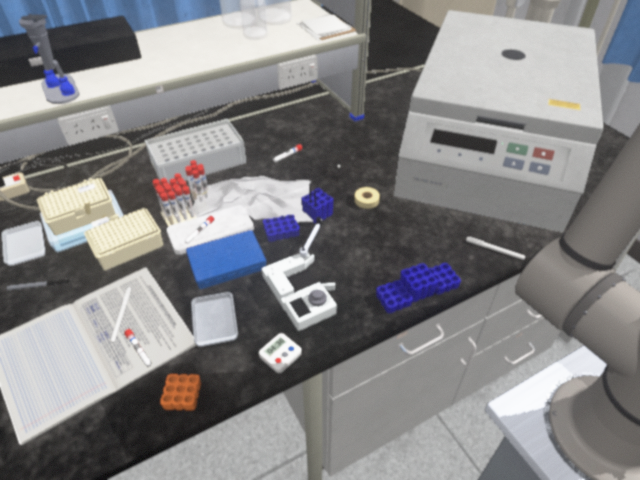

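Emit:
move_arm(
  increments=[
    [91,-52,0,0,0,0,0],
    [91,-52,0,0,0,0,0],
    [91,-50,0,0,0,0,0],
    [91,0,0,0,0,0,0],
  ],
)

```text
time: 2.05
tool_pos: [0.0847, -0.3568, 0.1921]
tool_rot: [3.142, 0.001, -1.338]
contact_force: [-0.1, -0.6, 0.5]
opening: 0.0911
```

Emit:
move_arm(
  increments=[
    [91,-4,-55,0,0,0,-0.15],
    [91,-4,-55,0,0,0,-0.15],
    [91,-4,-55,0,0,0,-0.15],
  ],
)

```text
time: 2.42
tool_pos: [0.2343, -0.2887, 0.1935]
tool_rot: [3.139, -0.006, -0.886]
contact_force: [0.9, -1.6, -1.4]
opening: 0.0908
```

Emit:
move_arm(
  increments=[
    [91,-4,-55,-5,0,0,-0.15],
    [91,-4,-55,-5,0,0,-0.15],
    [91,-4,-55,-5,0,0,-0.15],
    [91,-4,-55,-5,0,0,-0.15],
    [91,-4,-55,-5,0,0,-0.15],
    [91,30,-30,0,0,0,-0.06],
    [91,20,0,0,0,0,0],
  ],
)

```text
time: 3.3
tool_pos: [0.4313, -0.0192, 0.2204]
tool_rot: [3.132, -0.013, -0.042]
contact_force: [0.1, 0.3, -0.8]
opening: 0.0913
```

Run:
```python
from h import *
d=snap('wrist','w2');st()
for n in ('tall_block','low_block_a','reader','bar_tip','start_top'): print(n,[([round(v) for v in r['rect']],round(r['conf'],2)) for r in robot.look_for(n,'wrist')])
```

```text
t 3.35 p [ 0.4334 -0.0202  0.2204] r [ 3.132 -0.014 -0.044] F [ 1.6 -0.4  0.7] op 0.0908
tall_block [([289, 39, 60, 69], 0.96)]
low_block_a [([280, 108, 62, 59], 0.72), ([285, 0, 61, 45], 0.71)]
reader []
bar_tip []
start_top []
```

View pics/w2.png

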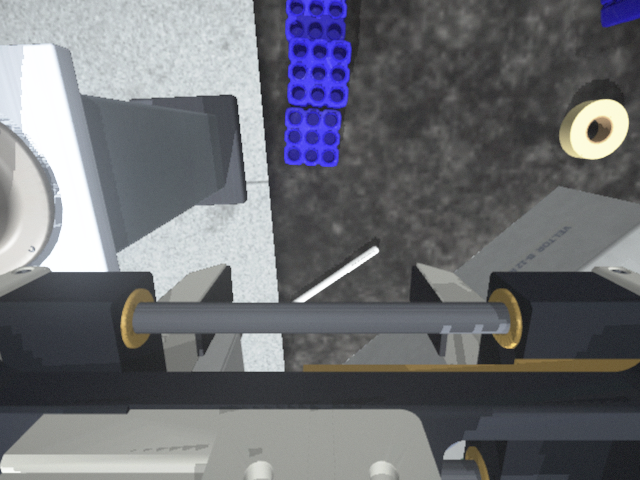

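Emit:
move_arm(
  increments=[
    [91,15,-55,-20,-0.009,-0.014,0],
    [91,15,-55,-20,0,0,0],
    [91,0,0,0,0,0,0],
  ],
)

```text
time: 3.98
tool_pos: [0.4639, 0.087, 0.2599]
tool_rot: [3.122, 0.004, -0.056]
contact_force: [0.1, -0.8, 0.0]
opening: 0.0909
```

Run:
```python
from h import *
d=snap('wrist','w3');st()
for n in ('tall_block','low_block_a','reader','bar_tip','start_top'): print(n,[([round(v) for v in r['rect']],round(r['conf'],2)) for r in robot.look_for(n,'wrist')])
cv2.imwrite('pics/w3c.png',cv2.resize(d['img'][0:300,240:640,::-1],None,fx=2,fy=2,interpolation=cv2.INTER_CUBIC))
```

```text
t 4.03 p [0.4631 0.0854 0.2591] r [ 3.121  0.005 -0.058] F [-1.  -0.   0.1] op 0.0911
tall_block [([271, 148, 51, 54], 0.89)]
low_block_a [([271, 91, 55, 55], 0.82), ([272, 199, 46, 46], 0.72), ([317, 2, 228, 65], 0.32)]
reader [([365, 1, 174, 70], 0.84)]
bar_tip [([472, 2, 71, 67], 0.92)]
start_top []
```

View pics/w3c.png

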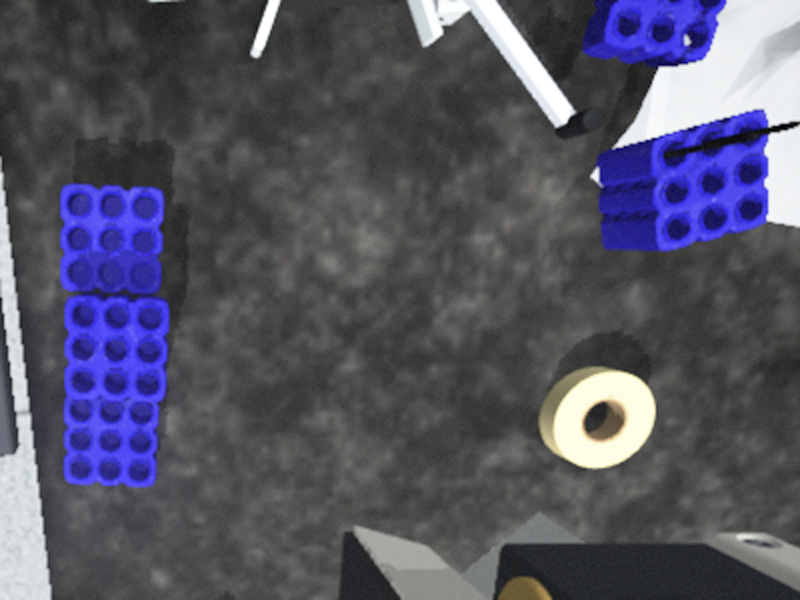

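Run:
```python
from h import *
d=robot.read_camera('wrist')
f=lambda p,z:ray(d,(p[0]/2+240-.25,p[1]/2-.25),z)[:2]
for n,ps,z in [('lowL',[(77,205),(147,206),(144,271),(75,271)],.026),('tall',[(83,315),(153,315),(149,382),(80,382)],.048),('lowR',[(80,411),(143,411),(139,470),(79,469)],.026)]:
    q=np.array([f(p,z) for p in ps]);xv=q[1]-q[0]+q[2]-q[3];yv=q[0]-q[3]+q[1]-q[2]
    print(n,q.mean(0).round(4),'yaw',np.arctan2(xv[1],xv[0]).round(3),np.arctan2(-yv[0],yv[1]).round(3),'pitch',np.linalg.norm(xv)/4,np.linalg.norm(yv)/4)
print('bartip',f((575,112),.046), 'tape',f((601,417),.019),'edge',f((0,160),0),f((50,600),0))
```

```text
lowL [0.4349 0.1711] yaw -0.069 -0.125 pitch 0.020703301057318556 0.018580824891769654
tall [0.4346 0.1085] yaw -0.061 -0.134 pitch 0.020554821733181405 0.019776469137260794
lowR [0.424  0.0468] yaw -0.069 -0.126 pitch 0.01997111677576929 0.019732767380084688
bartip [0.69086695 0.21952756] tape [0.74321296 0.04157881] edge [0.36891623 0.22170619] [ 0.36626016 -0.07982528]
```

Emit:
move_arm(
  increments=[
    [91,-15,-11,0,0.02,0.005,0.032],
    [91,-15,-11,0,0,0,0],
    [91,0,0,50,0,0,0],
    [91,0,0,50,0,0,0],
    [91,0,0,30,0,0,0],
    [91,0,0,0,0,0,0],
  ],
)

```text
time: 5.08
tool_pos: [0.4327, 0.1072, 0.1261]
tool_rot: [3.14, -0.002, -0.096]
contact_force: [-0.9, 0.1, -0.3]
opening: 0.0908
```

Run:
```python
from h import *
d=snap('wrist','w4');st()
for p in [(.434,.108,.048),(.424,.047,.026),(.435,.171,.026)]:print(proj(d,p))
d=snap('scene','s4');cv2.imwrite('pics/s4c.png',cv2.resize(d['img'][190:340,300:500,::-1],None,fx=4,fy=4))
```

```text
t 5.12 p [0.4337 0.1073 0.1274] r [ 3.141 -0.004 -0.096] F [-0.5 -0.5  0.9] op 0.0907
[323.14057832 224.69070724]
[318.49744147 282.00785617]
[317.01009354 145.61042268]
```

View pics/w4.png

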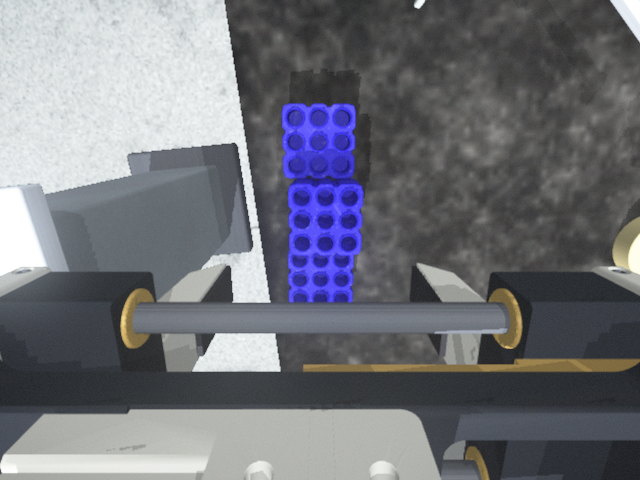

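View pics/s4c.png

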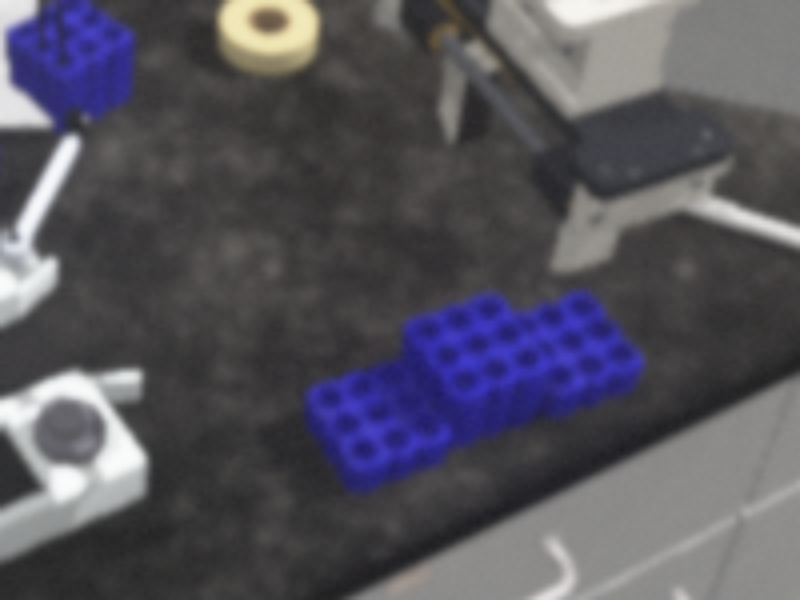

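The wrist view shows the tall block centre at (325,219). Its hole rows are parallel to the jaw axis, and it sits about 3 mm further +y than my estimate. I'll shift for that and go down.

Emit:
move_arm(
  increments=[
    [91,1,-3,0,0,-0.003,0],
    [91,0,0,40,0,0,0],
    [91,0,0,40,0,0,0],
    [91,0,0,25,0,0,0],
    [91,0,0,0,0,0,0],
  ],
)

```text
time: 5.8
tool_pos: [0.4446, 0.1116, 0.0282]
tool_rot: [-3.139, -0.021, -0.096]
contact_force: [-0.1, -0.3, 0.4]
opening: 0.0912
```

Run:
```python
from h import *
st();d=snap('scene','s5');cv2.imwrite('pics/s5c.png',cv2.resize(d['img'][190:340,320:500,::-1],None,fx=4,fy=4))
```

```text
t 5.8 p [0.4446 0.1116 0.0282] r [-3.139 -0.021 -0.096] F [-0.1 -0.3  0.4] op 0.0912
```

View pics/s5c.png

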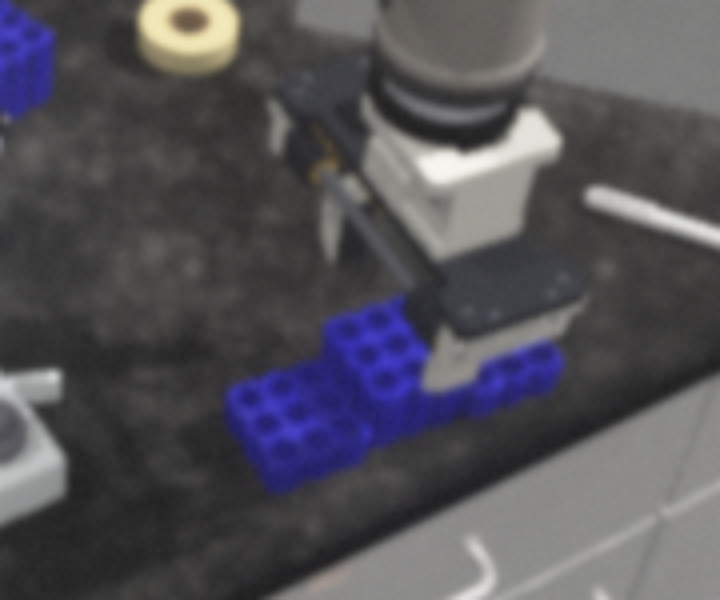

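Emit:
move_arm(
  increments=[
    [91,-9,2,0,0,-0.021,0],
    [91,0,0,0,0,0,0],
  ],
)

```text
time: 6.1
tool_pos: [0.4377, 0.1108, 0.0316]
tool_rot: [-3.138, -0.005, -0.095]
contact_force: [0.6, -0.4, -0.2]
opening: 0.0911
```

Emit:
move_arm(
  increments=[
    [91,-2,0,12,0,-0.005,0],
    [91,0,0,10,0,0,0],
    [91,0,0,0,0,0,0],
  ],
)

```text
time: 6.48
tool_pos: [0.4363, 0.1111, 0.0091]
tool_rot: [-3.137, -0.002, -0.095]
contact_force: [0.3, -0.7, 0.0]
opening: 0.0911
```

Emit:
move_arm(
  increments=[
    [75,0,0,0,0,0,0],
    [66,0,0,0,0,0,0],
    [60,0,0,0,0,0,0],
    [55,0,0,0,0,0,0],
    [55,0,0,0,0,0,0],
  ],
  newtons=10,
)

```text
time: 7.1
tool_pos: [0.4364, 0.1111, 0.009]
tool_rot: [-3.137, -0.002, -0.095]
contact_force: [0.8, -0.1, -0.9]
opening: 0.061
```

Run:
```python
from h import *
st();d=snap('wrist','w6')
```

```text
t 7.1 p [0.4364 0.1111 0.009 ] r [-3.137e+00 -2.000e-03 -9.500e-02] F [ 0.8 -0.1 -0.9] op 0.061
```

View pics/w6.png

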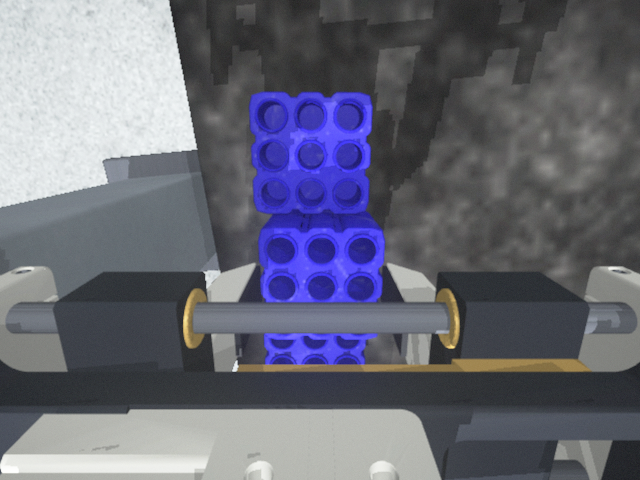

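Emit:
move_arm(
  increments=[
    [55,8,0,0,0,0,0],
    [55,10,0,0,0,0,0],
    [55,12,0,0,0,0,0],
    [55,0,0,0,0,0,0],
  ],
)

```text
time: 7.65
tool_pos: [0.4689, 0.108, 0.009]
tool_rot: [-3.137, -0.002, -0.095]
contact_force: [-0.3, -0.3, -1.1]
opening: 0.0613
```

Run:
```python
from h import *
st();d=snap('wrist','w7')
```

```text
t 7.65 p [0.4689 0.108  0.009 ] r [-3.137e+00 -2.000e-03 -9.500e-02] F [-0.3 -0.3 -1.1] op 0.0613
```

View pics/w7.png

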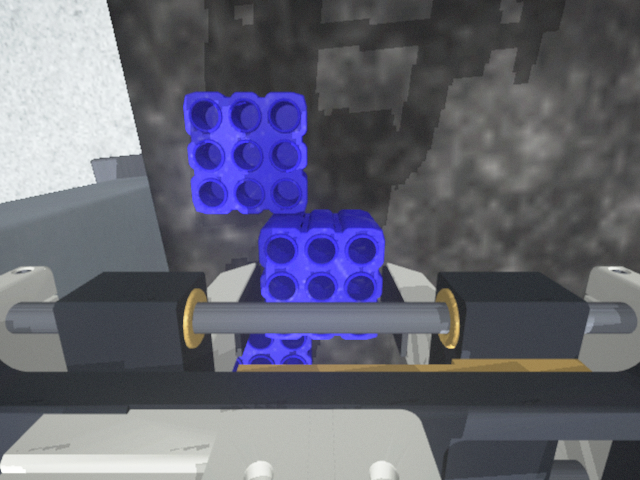

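Emit:
move_arm(
  increments=[
    [55,13,0,0,0,0,0],
    [55,14,0,0,0,0,0],
    [55,14,0,0,0,0,0],
    [55,14,0,0,0,0,0],
    [55,14,0,0,0,0,0],
    [55,14,0,0,0,0,0],
    [55,12,0,0,0,0,0],
    [55,8,0,0,0,0,0],
    [55,0,0,0,0,0,0],
  ],
)

```text
time: 8.82
tool_pos: [0.576, 0.0976, 0.0089]
tool_rot: [-3.137, 0.001, -0.095]
contact_force: [0.5, -0.9, 1.3]
opening: 0.061
```

Run:
```python
from h import *
st();d=snap('wrist','w8')
for n in ('reader','bar_tip','start_top'): print(n,[([round(v) for v in r['rect']],round(r['conf'],2)) for r in robot.look_for(n,'wrist')])
d=snap('top','t8');a=d['img'][170:330,250:450,::-1];cv2.imwrite('pics/t8c.png',cv2.resize(a,None,fx=4,fy=3.75,interpolation=cv2.INTER_CUBIC))
```

```text
t 8.82 p [0.576  0.0976 0.0089] r [-3.137e+00  1.000e-03 -9.500e-02] F [ 0.5 -0.9  1.3] op 0.061
reader [([558, 1, 28, 6], 0.75)]
bar_tip [([560, 0, 30, 6], 0.56)]
start_top [([1, 90, 126, 126], 0.45)]
```

View pics/w8.png

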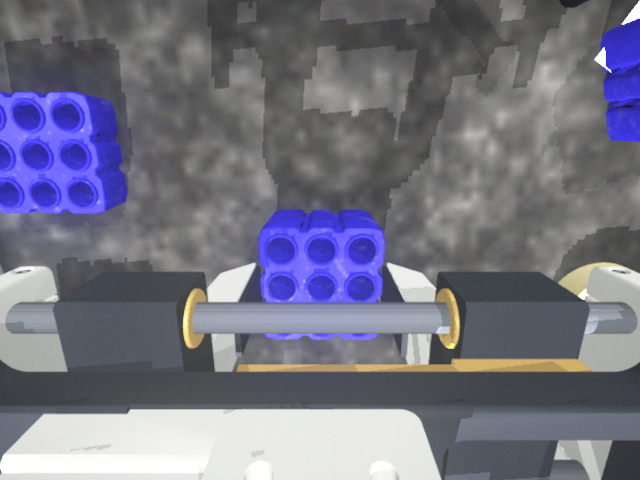

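View pics/t8c.png

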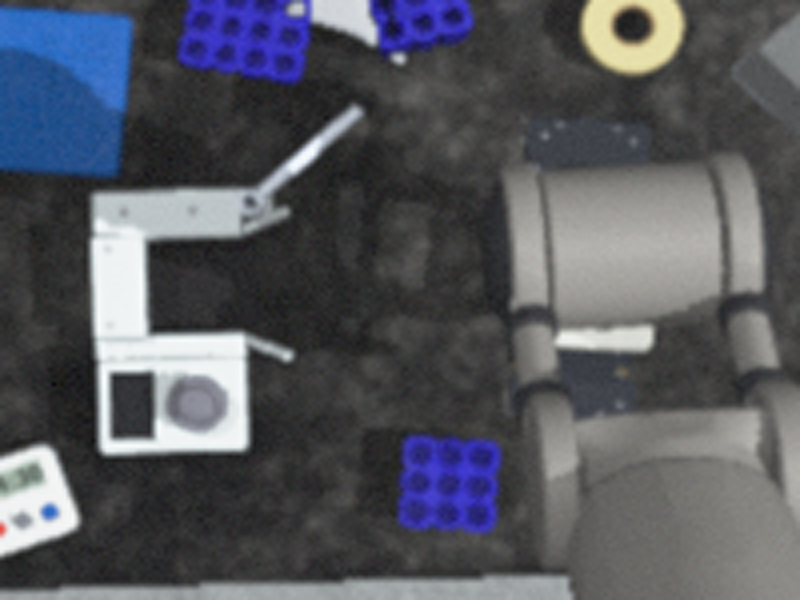

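```bash
cat > fit.py <<'E'
from h import *
from scipy.optimize import least_squares
def fit(d,obs,x0=(.578,.329,0.)):
    def res(p):
        c,s=np.cos(p[2]),np.sin(p[2]);o=[]
        for P,uv in obs:
            w=[p[0]+c*P[0]-s*P[1],p[1]+s*P[0]+c*P[1],P[2]];o+=list(proj(d,w)-uv)
        return o
    r=least_squares(res,x0,loss='soft_l1');return r.x,np.array(res(r.x)).reshape(-1,2)
E
python3 - <<'E'
from fit import *
d=robot.read_camera('top')
mm=[((-113,-30,34),(248,452)),((-113,64,34),(100,455)),((-34,32,26),(148,335)),((34,32,26),(148,237)),((55,-38,41),(250,203)),((-34,-31,26),(245,335))]
obs=[(np.array(a)/1000,np.array([250+u/4-.37,170+v/3.75-.37])) for a,(u,v) in mm]
x,r=fit(d,obs);print(x.round(4));print(r.round(1))
E
```

```text
[ 0.5779  0.3301 -0.002 ]
[[-0.3 -0.5]
 [-0.  -0.2]
 [ 0.1  0.5]
 [-0.5  0.4]
 [ 0.5  0. ]
 [ 0.2 -0.2]]
```

Emit:
move_arm(
  increments=[
    [55,0,-6,0,0,0,-0.03],
    [55,0,-10,0,0,0,-0.03],
    [55,0,-12,0,0,0,-0.03],
    [55,1,-14,0,0,0,0],
    [55,1,-14,0,0,0,0],
    [55,0,-14,0,0,0,0],
    [55,0,-10,0,0,0,0],
    [55,0,0,0,0,0,0],
  ],
)

```text
time: 10.12
tool_pos: [0.5771, 0.185, 0.009]
tool_rot: [-3.137, 0.004, 0.003]
contact_force: [0.1, -0.0, 0.4]
opening: 0.0613
```

Run:
```python
from h import *
st();d=snap('wrist','w9')
for p in [(-34,-31,26),(34,-31,26),(55,-38,41),(-48,-62,20),(48,-62,20),(-113,-30,34)]:
    print(p,proj(d,np.array(p)/1000+[.578,.330,0]).round(1))
```

```text
t 10.12 p [0.5771 0.185  0.009 ] r [-3.137e+00  4.000e-03  3.000e-03] F [ 0.1 -0.   0.4] op 0.0613
(-34, -31, 26) [251.9  42.9]
(34, -31, 26) [397.8  43.2]
(55, -38, 41) [453.4  52.1]
(-48, -62, 20) [229.9 113.8]
(48, -62, 20) [419.  114.2]
(-113, -30, 34) [70.1 35.3]
```

View pics/w9.png

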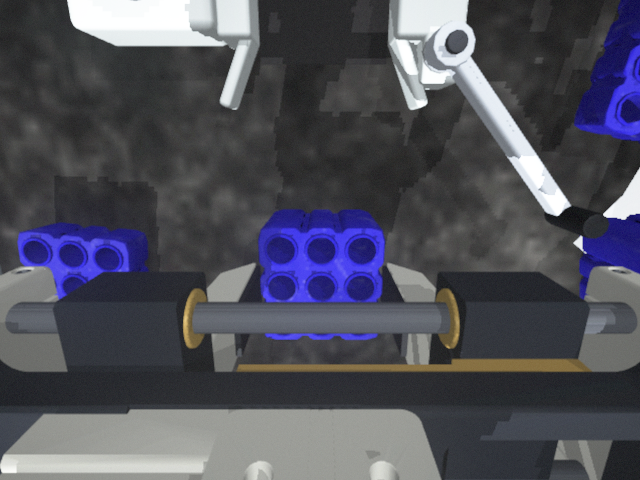

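Emit:
move_arm(
  increments=[
    [55,1,-10,0,0,0,0],
    [55,0,-13,0,0,0,0],
    [55,0,-13,0,0,0,0],
    [55,0,-13,0,0,0,0],
    [55,0,-10,0,0,0,0],
    [55,0,-8,0,0,0,0],
    [55,0,0,0,0,0,0],
  ],
)

```text
time: 11.05
tool_pos: [0.5779, 0.256, 0.009]
tool_rot: [-3.137, 0.004, 0.002]
contact_force: [-0.2, 0.2, 0.4]
opening: 0.0614
```

Run:
```python
from h import *
st();d=snap('wrist','w10');d=snap('top','t10');a=d['img'][170:330,250:450,::-1];cv2.imwrite('pics/t10c.png',cv2.resize(a,None,fx=4,fy=3.75,interpolation=cv2.INTER_CUBIC))
```

```text
t 11.05 p [0.5779 0.256  0.009 ] r [-3.137e+00  4.000e-03  2.000e-03] F [-0.2  0.2  0.4] op 0.0614
```

View pics/w10.png

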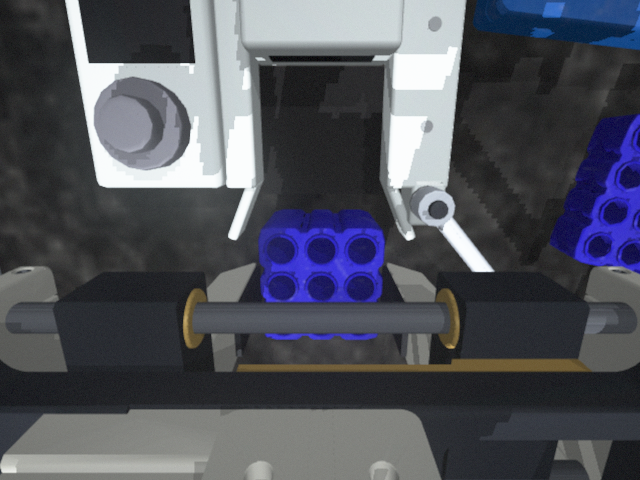

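Emit:
move_arm(
  increments=[
    [68,0,0,0,0,0,0],
    [78,0,0,0,0,0,0],
    [84,0,0,10,0,0,0],
  ],
)

```text
time: 11.52
tool_pos: [0.5788, 0.2544, -0.0004]
tool_rot: [-3.137, 0.003, 0.0]
contact_force: [-0.5, -0.5, -0.7]
opening: 0.0822
```

That z step went the wrong way: tool +z is down, so the tip went to bench level. There was no contact force. Now going up.

Emit:
move_arm(
  increments=[
    [84,0,0,-25,0,0,0],
    [84,0,0,-25,0,0,0],
    [84,0,0,-30,0,0,0],
    [20,0,35,0,0,0,0],
    [20,0,35,0,0,0,0],
    [20,0,0,0,0,0,0],
    [20,0,0,0,0,0,0],
  ],
)

```text
time: 12.4
tool_pos: [0.5771, 0.1813, 0.0758]
tool_rot: [-3.139, 0.01, -0.0]
contact_force: [0.1, 0.7, -0.3]
opening: 0.0484
```

Run:
```python
from h import *
st();d=snap('wrist','w11')
T=d['T'];print(T[:3,3])
```

```text
t 12.4 p [0.5771 0.1813 0.0758] r [-3.139  0.01  -0.   ] F [ 0.1  0.7 -0.3] op 0.0484
[0.57827823 0.25401202 0.26716639]
```

View pics/w11.png

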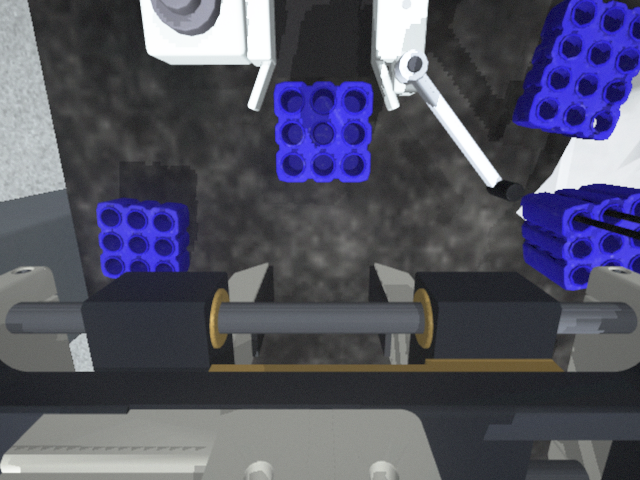

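Emit:
move_arm(
  increments=[
    [20,1,0,20,0,0.01,0],
    [20,0,0,20,0,0,0],
    [20,0,0,20,0,0,0],
    [20,0,0,0,0,0,0],
    [20,0,0,0,0,0,0],
  ],
)

```text
time: 13.08
tool_pos: [0.5781, 0.1861, 0.014]
tool_rot: [-3.139, -0.002, 0.005]
contact_force: [0.6, -0.1, -0.5]
opening: 0.0207
```

Run:
```python
from h import *
st();d=snap('wrist','w12')
for n,p,z in [('c',(0,0),0)]:pass
```

```text
t 13.07 p [0.5781 0.1861 0.014 ] r [-3.139e+00 -2.000e-03  5.000e-03] F [ 0.6 -0.1 -0.5] op 0.0207
```

View pics/w12.png

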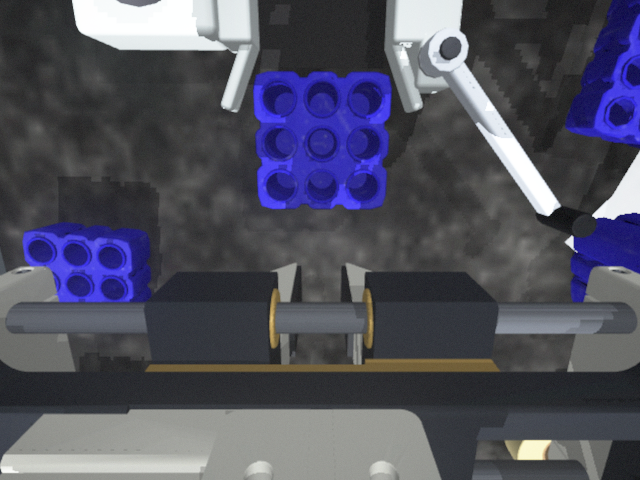

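Emit:
move_arm(
  increments=[
    [20,0,-14,0,0,0,0],
    [20,0,-10,0,0,0,0],
    [20,0,-8,0,0,0,0],
    [20,0,-8,0,0,0,0],
    [20,0,-8,0,0,0,0],
    [20,0,-10,0,0,0,0],
    [20,0,-10,0,0,0,0],
    [20,0,-10,0,0,0,0],
    [20,0,0,0,0,0,0],
  ],
)

```text
time: 14.25
tool_pos: [0.5784, 0.2709, 0.0162]
tool_rot: [-3.138, -0.005, 0.006]
contact_force: [0.2, 0.3, -0.7]
opening: 0.0204
```

Run:
```python
from h import *
st();d=snap('wrist','w13')
```

```text
t 14.25 p [0.5784 0.2709 0.0162] r [-3.138 -0.005  0.006] F [ 0.2  0.3 -0.7] op 0.0204
```

View pics/w13.png

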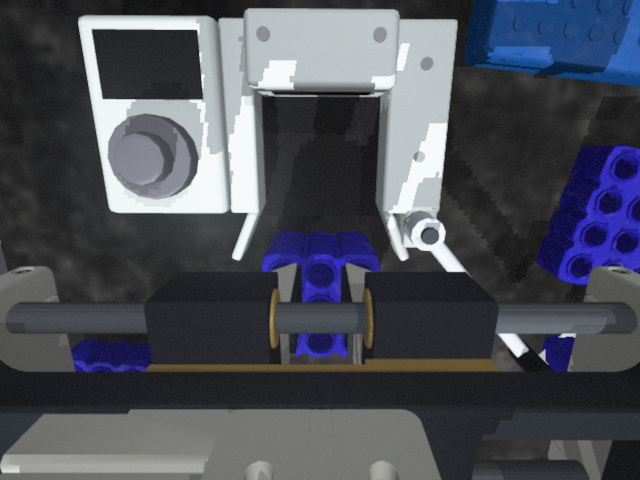

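The block looks out of place relative to the fingers, so I'm checking it from the other cameras before going on.

Run:
```python
from h import *
d=snap('scene','s14');cv2.imwrite('pics/s14c.png',cv2.resize(d['img'][190:340,230:430,::-1],None,fx=4,fy=4,interpolation=cv2.INTER_CUBIC))
d=snap('top','t14');a=d['img'][170:330,250:450,::-1];cv2.imwrite('pics/t14c.png',cv2.resize(a,None,fx=4,fy=3.75,interpolation=cv2.INTER_CUBIC))
cv2.imwrite('pics/w13c.png',cv2.resize(cv2.imread('pics/w13.png')[200:380,180:460],None,fx=2.8,fy=2.8,interpolation=cv2.INTER_CUBIC))
```

```text
(no output)
```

View pics/s14c.png

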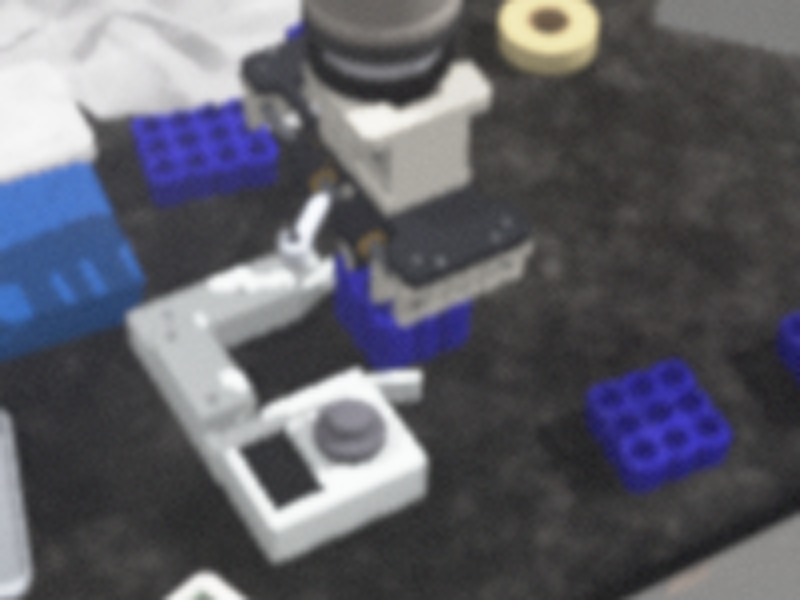

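View pics/t14c.png

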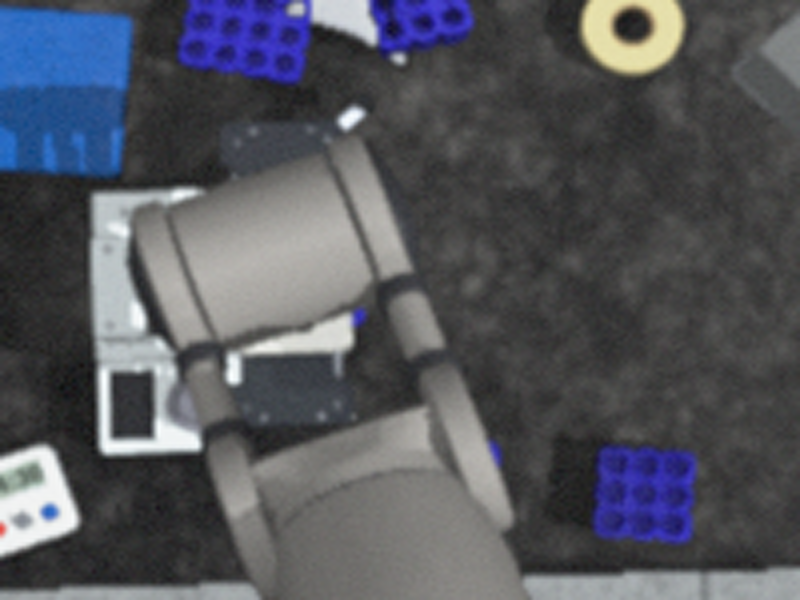

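View pics/w13c.png

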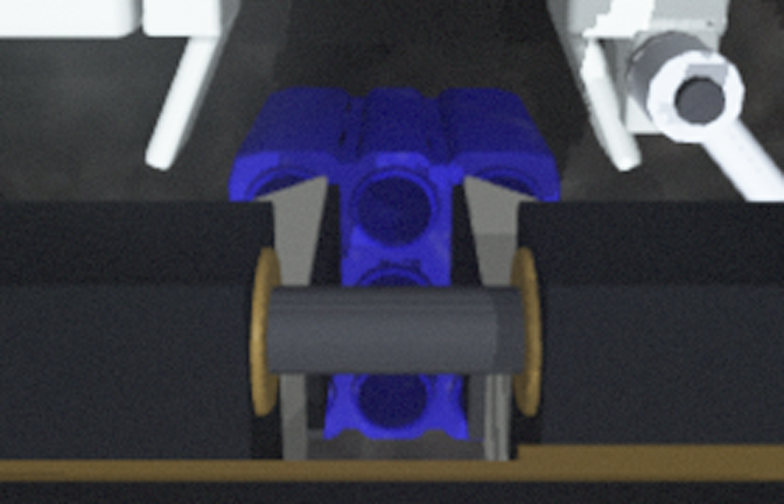

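Run:
```python
from h import *
s=st();d=snap('wrist','w15')
for uv,z in [((263,272),.048),((379,272),.048),((320,273),.048),((320,341),.048),((320,356),.048),((277,234),.0),((366,234),.0),((240,259),.02),((405,259),.02),((152,153),.042)]:
    print(uv,ray(d,uv,z).round(4))
print('tcp proj',proj(d,s['tool_pos']), proj(d,s['tool_pos']+[.02,.01,0]),proj(d,s['tool_pos']+[.02,.01,.06]))
print('homeblock', [proj(d,(.578+a,.312+b,.048)).round() for a in(-.031,.031) for b in(-.031,.031)])
a=cv2.imread('pics/w12.png')[200:380,180:460];b=cv2.imread('pics/w15.png')[200:380,180:460]
cv2.imwrite('pics/cmp.png',np.vstack([cv2.resize(x,None,fx=1.6*1.6,fy=1.6,interpolation=cv2.INTER_CUBIC) for x in(a,b)]))
```

```text
t 14.4 p [0.5785 0.2699 0.0162] r [-3.138 -0.005  0.005] F [-0.2  0.1  0.1] op 0.0198
(263, 272) [0.5482 0.2752 0.048 ]
(379, 272) [0.6073 0.2754 0.048 ]
(320, 273) [0.5772 0.2748 0.048 ]
(320, 341) [0.5773 0.2351 0.048 ]
(320, 356) [0.5773 0.2257 0.048 ]
(277, 234) [0.5497 0.2813 0.    ]
(366, 234) [ 0.6068  0.2815 -0.    ]
(240, 259) [0.5299 0.2717 0.02  ]
(405, 259) [0.6277 0.272  0.02  ]
(152, 153) [0.4965 0.3339 0.042 ]
tcp proj [322.06986434 259.88701643] [355.63895104 244.23370164] [370.28841808 288.02419277]
homeblock [array([260., 261.]), array([254., 134.]), array([383., 262.]), array([390., 134.])]
```

View pics/cmp.png

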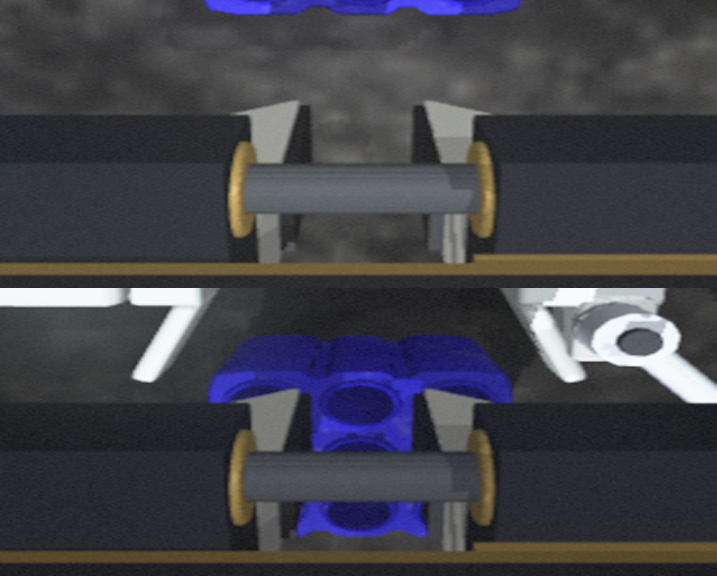

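Run:
```python
from h import *
s=st();d=snap('scene','s16');im=d['img'][:,:,::-1].copy()
k=6;u0,v0=280,210
c=cv2.resize(im[v0:v0+100,u0:u0+130],None,fx=k,fy=k,interpolation=cv2.INTER_CUBIC)
def dr(p,col):
    uv=(proj(d,p)-[u0,v0]+.5)*k;cv2.circle(c,tuple(int(round(t)) for t in uv),4,col,-1)
dr(s['tool_pos'],(0,0,255));dr(s['tool_pos']+[-.02,0,0],(0,128,255));dr(s['tool_pos']+[-.02,0,.06],(0,200,255))
for a in(-.031,.031):
  for b in(-.031,.031):
    for z in(0,.046): dr((.578+a,.2525+b,z),(0,255,0)); dr((.578+a,.312+b,z),(255,255,255))
cv2.imwrite('pics/s16c.png',c)
```

```text
t 14.45 p [0.5786 0.2697 0.0162] r [-3.138 -0.005  0.005] F [ 0.5 -1.   0.1] op 0.0197
```

View pics/s16c.png

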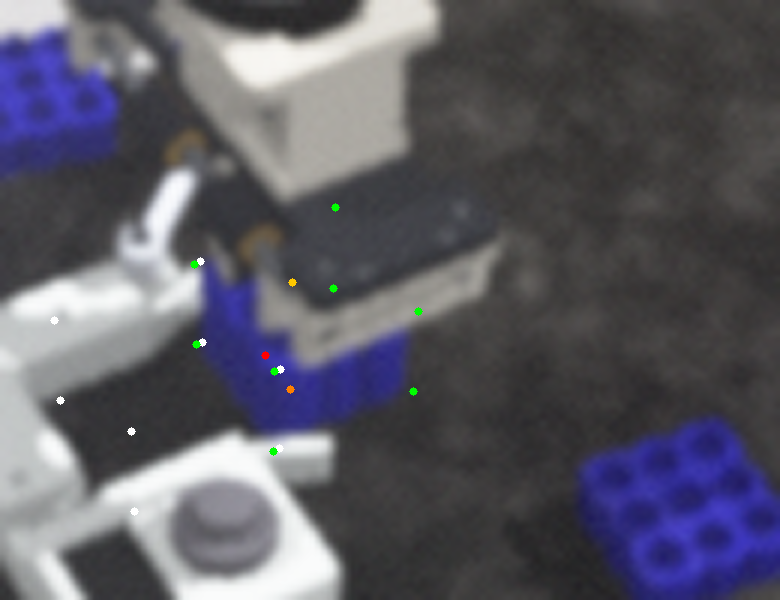

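The images agree with each other: the block is still near y = 0.253, yet the fingertips read y = 0.27. So the block did not move with the push. I'll back out a little and look again.

Emit:
move_arm(
  increments=[
    [20,0,8,0,0,0,0],
    [20,0,8,0,0,0,0],
    [20,0,0,0,0,0,0],
  ],
)

```text
time: 14.88
tool_pos: [0.5788, 0.2515, 0.0163]
tool_rot: [-3.138, -0.005, 0.003]
contact_force: [-0.6, 0.6, 0.2]
opening: 0.0199
```

Run:
```python
from h import *
s=st();d=snap('wrist','w17');d=snap('scene','s17')
cv2.imwrite('pics/s17c.png',cv2.resize(d['img'][210:310,280:410,::-1],None,fx=6,fy=6,interpolation=cv2.INTER_CUBIC))
```

```text
t 14.88 p [0.5788 0.2515 0.0163] r [-3.138e+00 -5.000e-03  3.000e-03] F [-0.6  0.6  0.2] op 0.0199
```

View pics/w17.png

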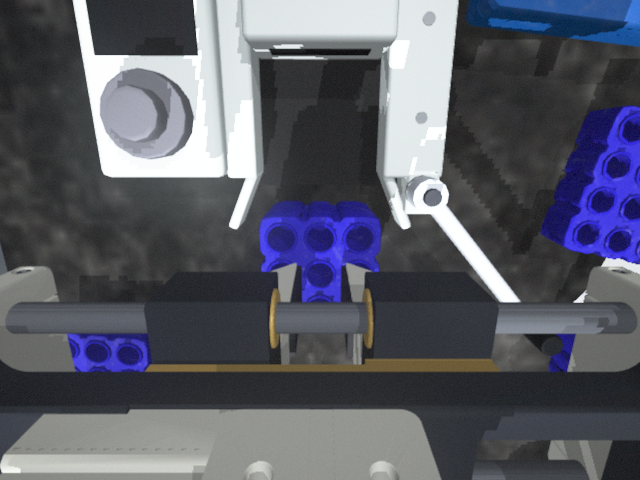

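View pics/s17c.png

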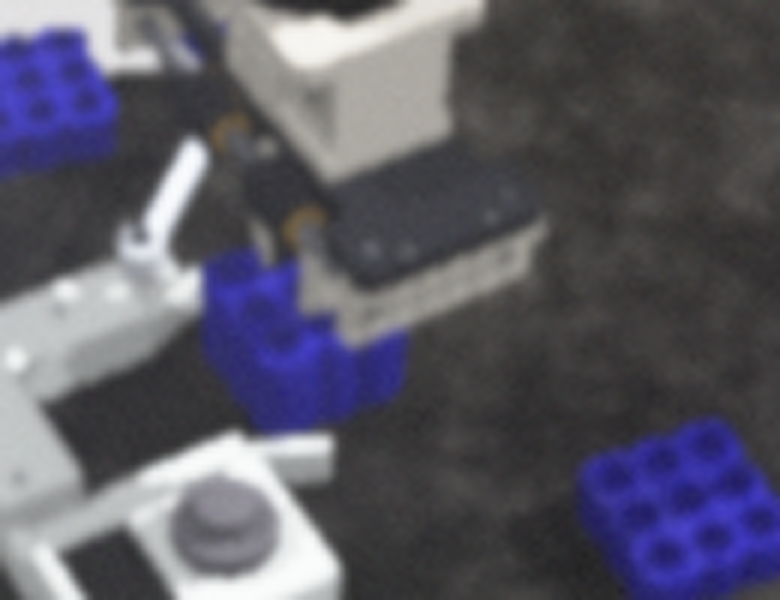

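Run:
```python
from h import *
d=robot.read_camera('scene')
p=np.array([.4446,.1116,.0282])
for off in [(-.0455,0),(-.0455,.0095),(-.0455,-.0095),(-.065,0),(-.0455,0)]:
    q=p+[off[0],off[1],0];print(off,((proj(d,q)-[320,190])*4).round(), ((proj(d,q+[0,0,.035])-[320,190])*4).round())
p=np.array([.4337,.1073,.1274])
for off in [(-.0455,0.0095),(-.0455,-.0095),(-.065,0)]:
    q=p+[off[0],off[1],0];print(off,((proj(d,q)-[300,190])*4).round())
```

```text
(-0.0455, 0) [429. 410.] [439. 369.]
(-0.0455, 0.0095) [415. 417.] [424. 376.]
(-0.0455, -0.0095) [443. 404.] [453. 362.]
(-0.065, 0) [451. 435.] [461. 394.]
(-0.0455, 0) [429. 410.] [439. 369.]
(-0.0455, 0.0095) [543. 306.]
(-0.0455, -0.0095) [573. 292.]
(-0.065, 0) [583. 324.]
```

Run:
```python
from h import *
d=robot.read_camera('scene')
p=np.array([.4337,.1073,.1274]);Rz=R.from_euler('xyz',[3.141,-.004,-.096]).as_matrix()
im=cv2.imread('pics/s4.png')[120:300,380:500];k=5
c=cv2.resize(im,None,fx=k,fy=k*.65*1.0,interpolation=cv2.INTER_CUBIC)
def dr(o,col,t):
    uv=(proj(d,p+Rz@np.array(o))-[380,120]+.5)*[k,k*.65]; cv2.circle(c,tuple(int(round(t)) for t in uv),3,col,-1);cv2.putText(c,t,tuple(int(round(t)) for t in uv),0,.4,col)
for z,col in((0,(0,0,255)),(-.032,(0,255,255)),(-.066,(0,255,0))):
  for x in(-.0455,.0455,-.065):
    for y in(-.0095,.0095): dr((x,y,z),col,'')
for x in(-.095,.095):
  for y in (-.0375,.0375): dr((x,y,-.066),(255,255,255),'b');dr((x,y,-.098),(255,0,255),'c')
cv2.imwrite('pics/s4d.png',c);print(c.shape)
```

```text
(585, 600, 3)
```

View pics/s4d.png

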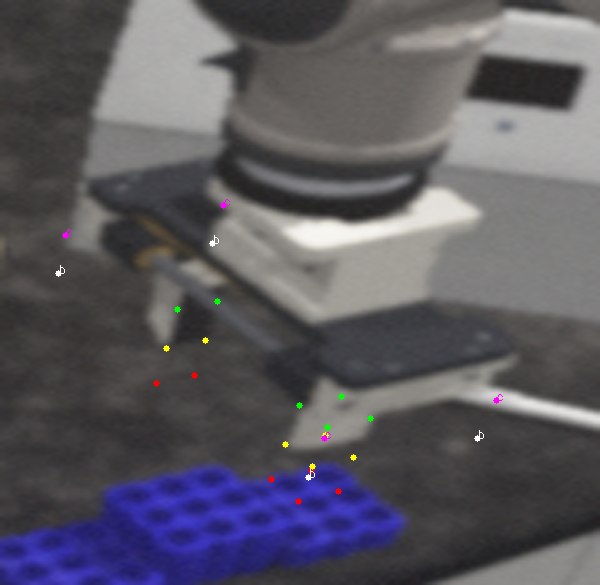

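Comparing with the scene view, the real fingertips sit about 32–35 mm above the reported TCP. The fingers slid across the block's top without pushing it. I'll raise, back off behind the block, and go lower in small steps with a force check.

Emit:
move_arm(
  increments=[
    [20,0,0,-12,0,0,0],
    [20,0,22,0,0,0,0],
    [20,0,22,0,0,0,0],
    [20,0,22,0,0,0,0],
    [20,0,0,12,0,0,0],
    [20,0,0,14,0,0,0],
    [20,0,0,10,0,0,0],
    [20,0,0,0,0,0,0],
  ],
)

```text
time: 16.08
tool_pos: [0.5784, 0.1811, -0.01]
tool_rot: [-3.138, -0.003, 0.004]
contact_force: [-0.2, -0.5, -0.1]
opening: 0.0199
```

Run:
```python
from h import *
s=st();d=snap('wrist','w18')
q=[(280,97),(363,98),(280,187),(362,187)]
d=snap('scene','s18')
cv2.imwrite('pics/s18c.png',cv2.resize(d['img'][200:320,290:450,::-1],None,fx=5,fy=5,interpolation=cv2.INTER_CUBIC))
```

```text
t 16.07 p [ 0.5784  0.1811 -0.01  ] r [-3.138e+00 -3.000e-03  4.000e-03] F [-0.2 -0.5 -0.1] op 0.0199
```

View pics/w18.png

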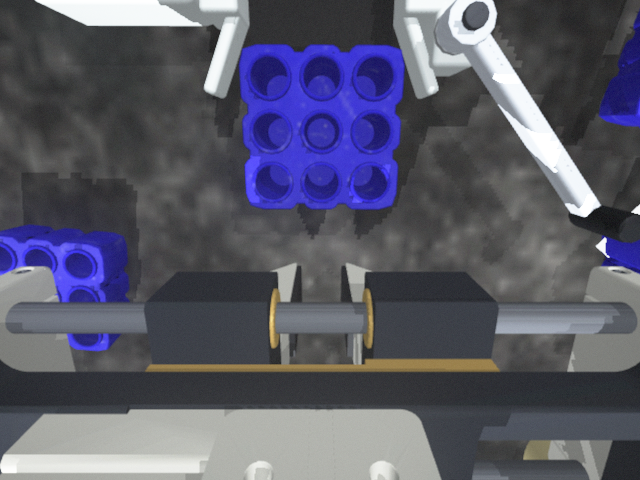

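View pics/s18c.png

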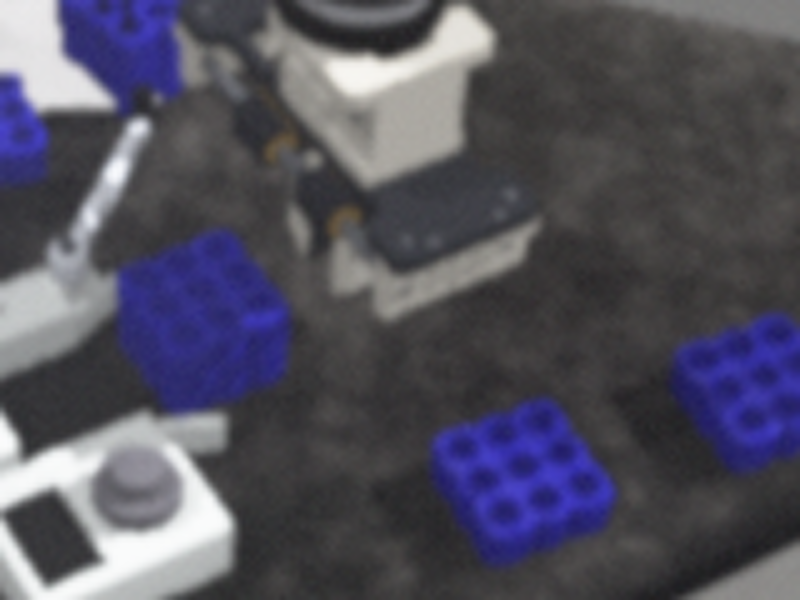

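Run:
```python
from h import *
d=robot.read_camera('scene')
for x,y in((.483,.218),(.483,.144),(.55,.19),(.549,.172)):
    print(x,y,[ (z,((proj(d,(x,y,z))-[290,200]+.5)*5).round().tolist()) for z in(0,.02,.025,.04,.06,.08,.1)])
```

```text
0.483 0.218 [(0, [375.0, 467.0]), (0.02, [377.0, 439.0]), (0.025, [378.0, 432.0]), (0.04, [380.0, 410.0]), (0.06, [383.0, 380.0]), (0.08, [386.0, 349.0]), (0.1, [389.0, 318.0])]
0.483 0.144 [(0, [511.0, 406.0]), (0.02, [515.0, 377.0]), (0.025, [516.0, 370.0]), (0.04, [520.0, 348.0]), (0.06, [524.0, 318.0]), (0.08, [529.0, 287.0]), (0.1, [534.0, 256.0])]
0.55 0.19 [(0, [348.0, 346.0]), (0.02, [351.0, 318.0]), (0.025, [351.0, 311.0]), (0.04, [353.0, 289.0]), (0.06, [356.0, 259.0]), (0.08, [358.0, 228.0]), (0.1, [361.0, 196.0])]
0.549 0.172 [(0, [382.0, 334.0]), (0.02, [385.0, 305.0]), (0.025, [385.0, 298.0]), (0.04, [387.0, 276.0]), (0.06, [390.0, 246.0]), (0.08, [393.0, 215.0]), (0.1, [396.0, 184.0])]
```

Emit:
move_arm(
  increments=[
    [20,0,0,8,0,0,0],
    [20,0,0,0,0,0,0],
  ],
)

```text
time: 16.48
tool_pos: [0.5799, 0.1817, -0.0164]
tool_rot: [-3.138, -0.007, 0.004]
contact_force: [-0.3, -0.3, 0.6]
opening: 0.0198
```

Emit:
move_arm(
  increments=[
    [20,0,0,6,0,0,0],
    [20,0,0,0,0,0,0],
  ],
)

```text
time: 16.73
tool_pos: [0.58, 0.1819, -0.0227]
tool_rot: [-3.138, -0.008, 0.004]
contact_force: [0.0, -0.4, 0.2]
opening: 0.02
```

Run:
```python
from h import *
s=st();d=snap('wrist','w19')
d=snap('scene','s19')
cv2.imwrite('pics/s19c.png',cv2.resize(d['img'][200:320,290:450,::-1],None,fx=5,fy=5,interpolation=cv2.INTER_CUBIC))
```

```text
t 16.73 p [ 0.58    0.1819 -0.0227] r [-3.138 -0.008  0.004] F [ 0.  -0.4  0.2] op 0.02
```

View pics/s19c.png

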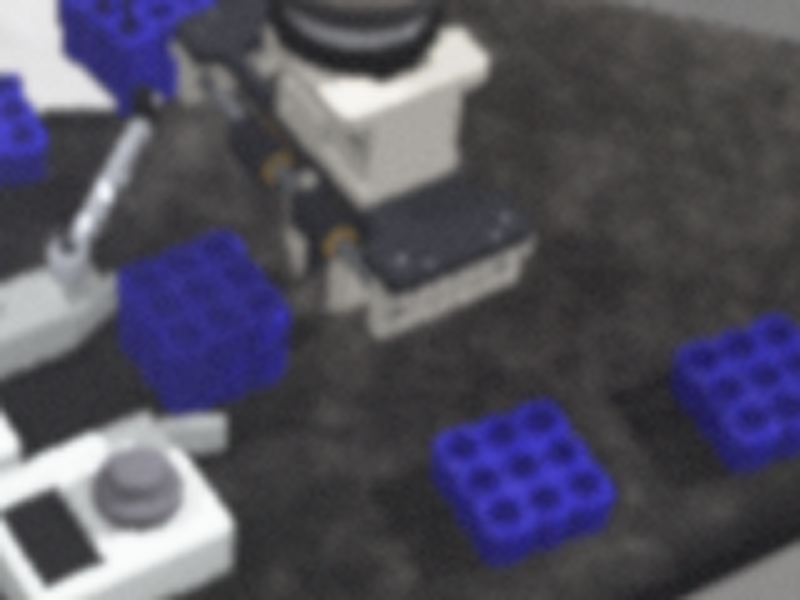

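Emit:
move_arm(
  increments=[
    [20,-2,0,5,0,-0.008,0],
    [20,0,-12,0,0,0,0],
    [20,0,-10,0,0,0,0],
    [20,0,-9,0,0,0,0],
    [20,0,-9,0,0,0,0],
    [20,0,-9,0,0,0,0],
    [20,0,0,0,0,0,0],
  ],
)

```text
time: 17.7
tool_pos: [0.5783, 0.2353, -0.0269]
tool_rot: [-3.137, -0.001, 0.006]
contact_force: [-0.4, 0.5, -0.3]
opening: 0.0199
```

Run:
```python
from h import *
s=st();d=snap('wrist','w20')
```

```text
t 17.7 p [ 0.5783  0.2353 -0.0269] r [-3.137e+00 -1.000e-03  6.000e-03] F [-0.4  0.5 -0.3] op 0.0199
```

View pics/w20.png

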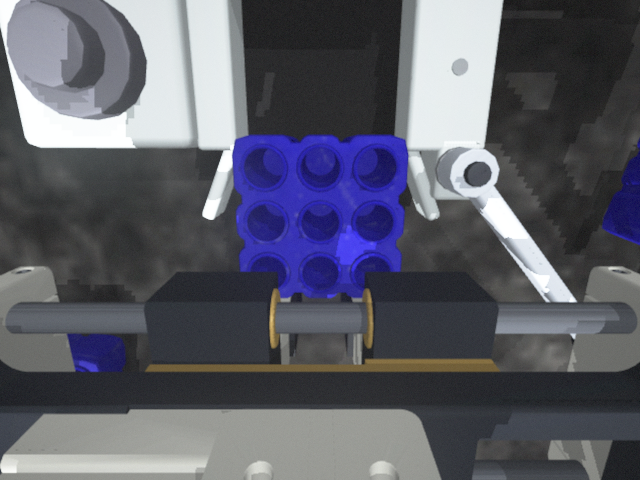

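Emit:
move_arm(
  increments=[
    [20,0,-9,0,0,0,0],
    [20,0,-9,0,0,0,0],
    [20,0,-9,0,0,0,0],
    [20,0,-9,0,0,0,0],
    [20,0,-7,0,0,0,0],
    [20,0,0,0,0,0,0],
  ],
)

```text
time: 18.5
tool_pos: [0.5781, 0.2807, -0.0269]
tool_rot: [-3.137, -0.001, 0.005]
contact_force: [0.4, -0.6, 0.5]
opening: 0.0199
```

Run:
```python
from h import *
s=st();d=snap('wrist','w21')
```

```text
t 18.5 p [ 0.5781  0.2807 -0.0269] r [-3.137e+00 -1.000e-03  5.000e-03] F [ 0.4 -0.6  0.5] op 0.0199
```

View pics/w21.png

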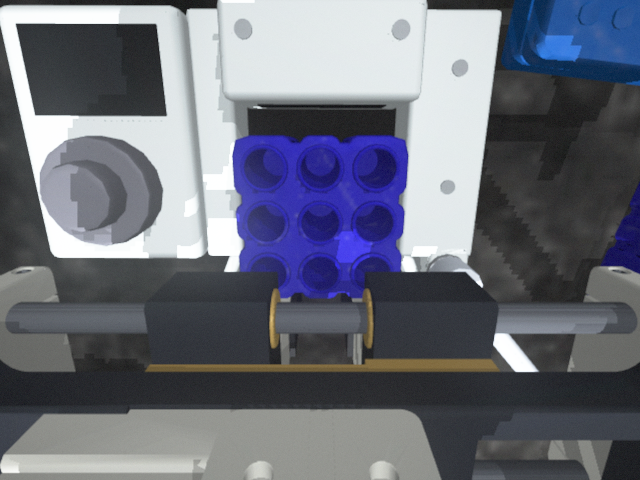

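Emit:
move_arm(
  increments=[
    [20,0,-5,0,0,0,0],
    [20,0,-4,0,0,0,0],
    [20,0,0,0,0,0,0],
  ],
)

```text
time: 18.92
tool_pos: [0.5781, 0.2894, -0.0268]
tool_rot: [-3.138, -0.0, 0.004]
contact_force: [-0.3, -1.0, -0.2]
opening: 0.0202
```

Emit:
move_arm(
  increments=[
    [20,0,-3,0,0,0,0],
    [20,0,0,0,0,0,0],
  ],
)

```text
time: 19.18
tool_pos: [0.5781, 0.2924, -0.0268]
tool_rot: [-3.138, -0.0, 0.004]
contact_force: [-0.2, 0.9, -0.7]
opening: 0.0204
```

Emit:
move_arm(
  increments=[
    [20,0,-3,0,0,0,0],
    [20,0,0,0,0,0,0],
  ],
)

```text
time: 19.42
tool_pos: [0.5782, 0.2918, -0.0267]
tool_rot: [3.14, 0.001, 0.003]
contact_force: [-0.3, -0.2, -0.6]
opening: 0.0202
```

Run:
```python
from h import *
s=st();d=snap('wrist','w22')
```

```text
t 19.43 p [ 0.5782  0.2918 -0.0267] r [3.14e+00 1.00e-03 3.00e-03] F [-0.3 -0.2 -0.6] op 0.0202
```

View pics/w22.png

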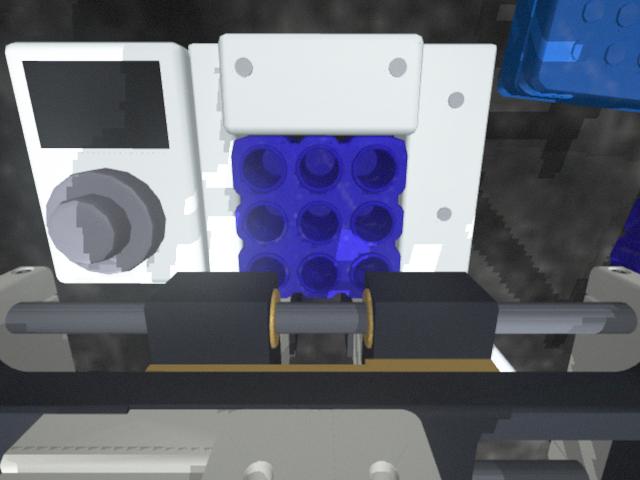

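The block is home: motion stopped at y = 0.292 and the picture shows it flush with the back wall. Next I back off, rise, and go over to the far side of the bar.

Emit:
move_arm(
  increments=[
    [20,0,12,0,0,0,0],
    [10,0,6,-30,0,0,0],
    [0,0,0,-40,0,0,0],
    [0,35,0,-10,0,0,0],
    [0,40,0,0,0,0,0],
    [0,0,0,0,0,0,0],
  ],
)

```text
time: 20.23
tool_pos: [0.6545, 0.2717, 0.0555]
tool_rot: [-3.142, 0.001, 0.004]
contact_force: [-0.7, 0.4, -0.4]
opening: 0.0005
```

Run:
```python
from h import *
s=st();d=snap('wrist','w23')
print(np.array(d['T']).tolist())
for n in ('bar_tip','bar','tall_block','start_top'): print(n,[([round(v) for v in r['rect']],round(r['conf'],2)) for r in robot.look_for(n,'wrist')])
print(proj(d,(.700,.259,.03)),proj(d,(.633,.294,.041)),proj(d,(.696,.216,.057)))
```

```text
t 20.23 p [0.6545 0.2717 0.0555] r [-3.142e+00  1.000e-03  4.000e-03] F [-0.7  0.4 -0.4] op 0.0005
[[0.9999953035878714, 0.003041621406471971, -0.00037595401193605947, 0.6537931994236584], [0.002826157907051004, -0.9626297598474041, -0.2708061267542001, 0.3448255760920964], [-0.001185594232363003, 0.27080379243161856, -0.9626338350437135, 0.24674401853551622], [0.0, 0.0, 0.0, 1.0]]
bar_tip [([273, 204, 74, 66], 0.84), ([0, 32, 344, 237], 0.32)]
bar [([271, 201, 78, 69], 0.63)]
tall_block [([132, 96, 121, 111], 0.97)]
start_top [([18, 134, 56, 42], 0.76), ([131, 96, 126, 107], 0.68)]
[388.08838905 264.0072269 ] [287.97161067 218.12148125] [386.08330254 341.76503154]
```

View pics/w23.png

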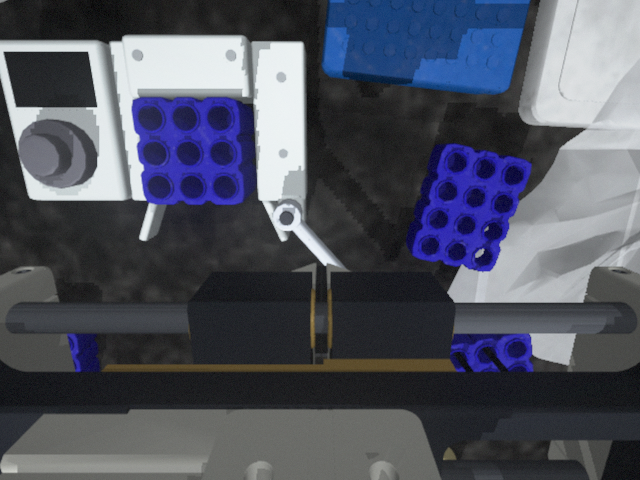

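Emit:
move_arm(
  increments=[
    [0,25,10,0,0,0,0],
    [0,23,9,0,0,0,0],
    [0,0,0,0,0,0,0],
  ],
)

```text
time: 20.85
tool_pos: [0.6975, 0.2549, 0.0557]
tool_rot: [3.141, 0.006, 0.008]
contact_force: [-0.6, -0.3, -0.5]
opening: 0.0006
```

Run:
```python
from h import *
s=st();d=snap('wrist','w24')
d=snap('scene','s24')
cv2.imwrite('pics/s24c.png',cv2.resize(d['img'][170:290,260:420,::-1],None,fx=5,fy=5,interpolation=cv2.INTER_CUBIC))
```

```text
t 20.85 p [0.6975 0.2549 0.0557] r [3.141 0.006 0.008] F [-0.6 -0.3 -0.5] op 0.0006
```

View pics/w24.png

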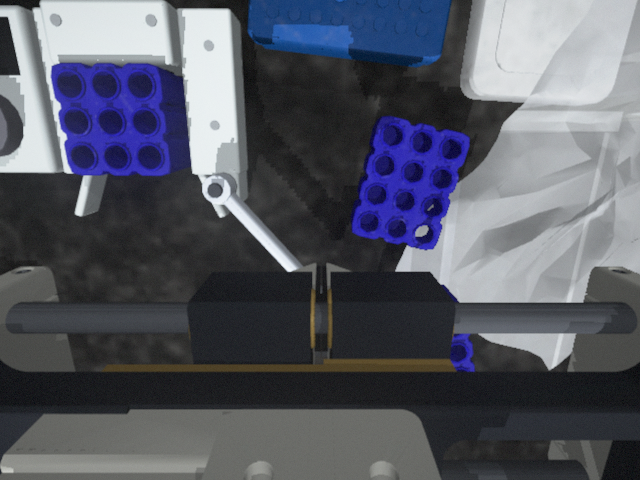

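View pics/s24c.png

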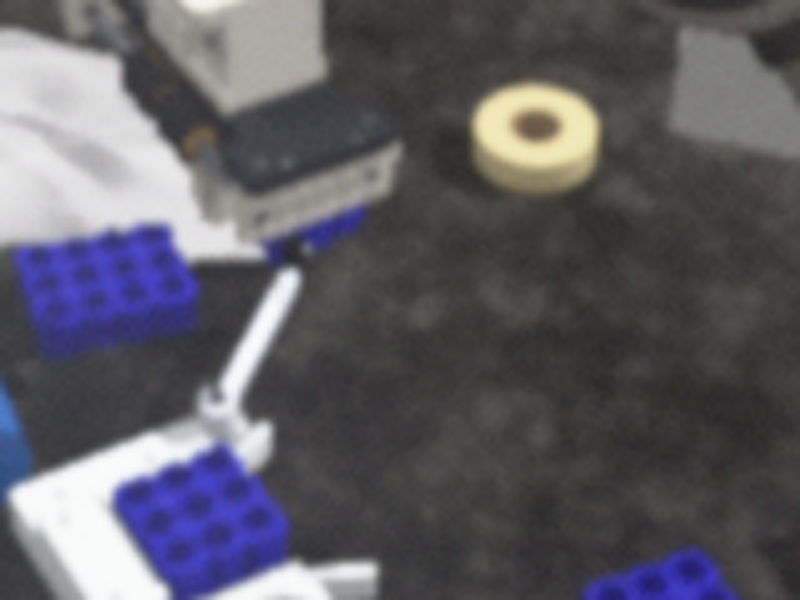

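Run:
```python
from h import *
s=st();d=robot.read_camera('wrist')
a=ray(d,(216,187),.045);b=ray(d,(297,265),.041);c=ray(d,(240,212),.041)
print(a,b,c);u=(b-c)[:2];u/=np.linalg.norm(u);n=np.array([-u[1],u[0]]);print('ang',np.degrees(np.arctan2(u[1],u[0])),'dist',(s['tool_pos'][:2]-c[:2])@n,'along',(s['tool_pos'][:2]-a[:2])@u)
for p in [(353,238),(358,222)]:print(ray(d,p,0),ray(d,p,.026))
```

```text
t 20.95 p [0.6961 0.2559 0.0558] r [3.141 0.008 0.01 ] F [-0.2 -0.1 -0. ] op 0.0007
[0.63176514 0.29790814 0.045     ] [0.67976155 0.24650227 0.041     ] [0.64437697 0.28169012 0.041     ]
ang -44.840287743045586 dist 0.018230081391960827 along 0.07524111084411415
[0.719658   0.25270432 0.        ] [0.71718987 0.26076187 0.026     ]
[0.72299792 0.26540631 0.        ] [0.72017811 0.27212643 0.026     ]
```

Emit:
move_arm(
  increments=[
    [0,-7,-18,0,0,0.008,0.01],
    [0,-6,-17,0,0,0,0],
    [0,0,0,0,0,0,0],
  ],
)

```text
time: 21.38
tool_pos: [0.68, 0.2937, 0.0565]
tool_rot: [3.141, 0.0, 0.002]
contact_force: [0.8, -0.1, 0.0]
opening: 0.0002
```

Emit:
move_arm(
  increments=[
    [0,0,0,25,0,0,0],
    [0,0,0,25,0,0,0],
    [0,0,0,6,0,0,0],
    [0,0,0,0,0,0,0],
  ],
)

```text
time: 21.88
tool_pos: [0.6807, 0.2936, 0.0011]
tool_rot: [3.141, -0.002, 0.004]
contact_force: [0.5, -0.1, 0.1]
opening: 0.0006
```

Run:
```python
from h import *
s=st();d=snap('wrist','w25')
d=snap('scene','s25')
cv2.imwrite('pics/s25c.png',cv2.resize(d['img'][170:290,260:420,::-1],None,fx=5,fy=5,interpolation=cv2.INTER_CUBIC))
```

```text
t 21.88 p [0.6807 0.2936 0.0011] r [ 3.141e+00 -2.000e-03  4.000e-03] F [ 0.5 -0.1  0.1] op 0.0006
```

View pics/w25.png

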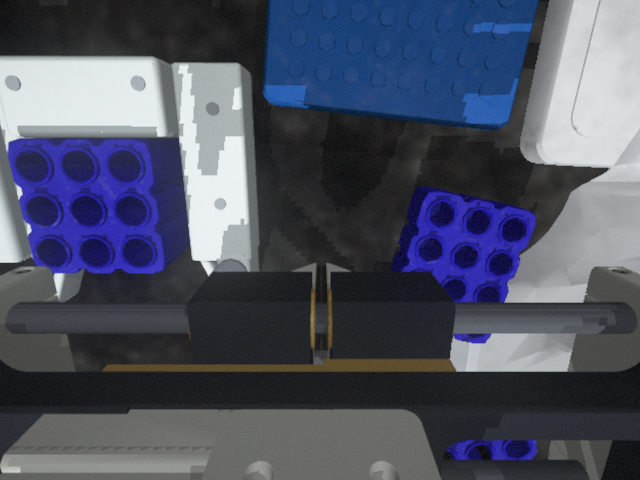

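View pics/s25c.png

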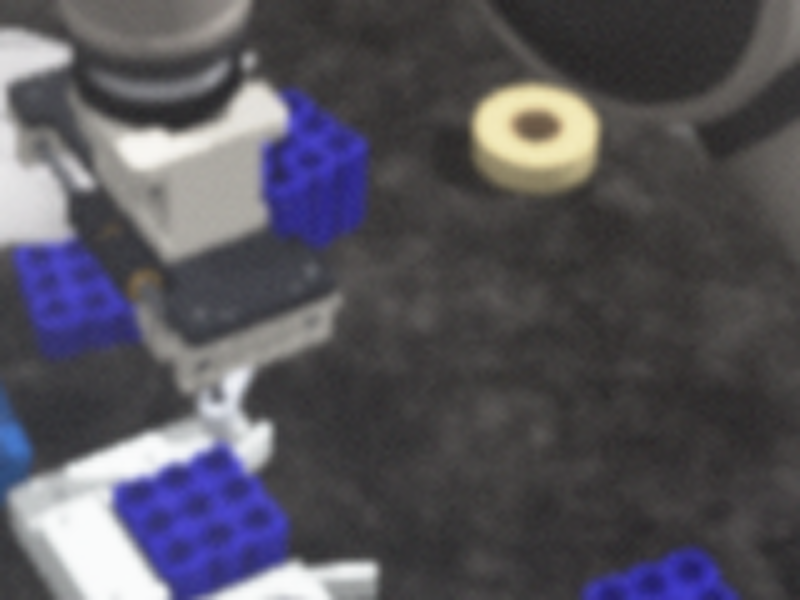

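Emit:
move_arm(
  increments=[
    [0,0,0,5,0,0,0],
    [0,-1,14,0,0,0,0],
    [0,-1,14,0,0,0,0],
    [0,-6,12,0,0,0,0],
    [0,-7,12,0,0,0,0],
    [0,-11,9,0,0,0,0],
    [0,-12,9,0,0,0,0],
    [0,0,0,0,0,0,0],
  ],
)

```text
time: 22.98
tool_pos: [0.6453, 0.2158, 0.0009]
tool_rot: [-3.14, -0.012, -0.0]
contact_force: [0.6, 0.3, 0.5]
opening: 0.0004
```

Run:
```python
from h import *
s=st();d=snap('wrist','w26')
d=snap('scene','s26')
cv2.imwrite('pics/s26c.png',cv2.resize(d['img'][170:290,260:420,::-1],None,fx=5,fy=5,interpolation=cv2.INTER_CUBIC))
```

```text
t 22.98 p [0.6453 0.2158 0.0009] r [-3.14  -0.012 -0.   ] F [0.6 0.3 0.5] op 0.0004
```

View pics/w26.png

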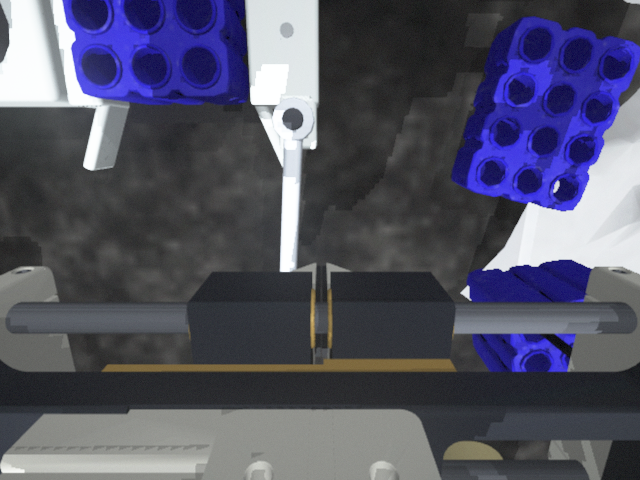

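View pics/s26c.png

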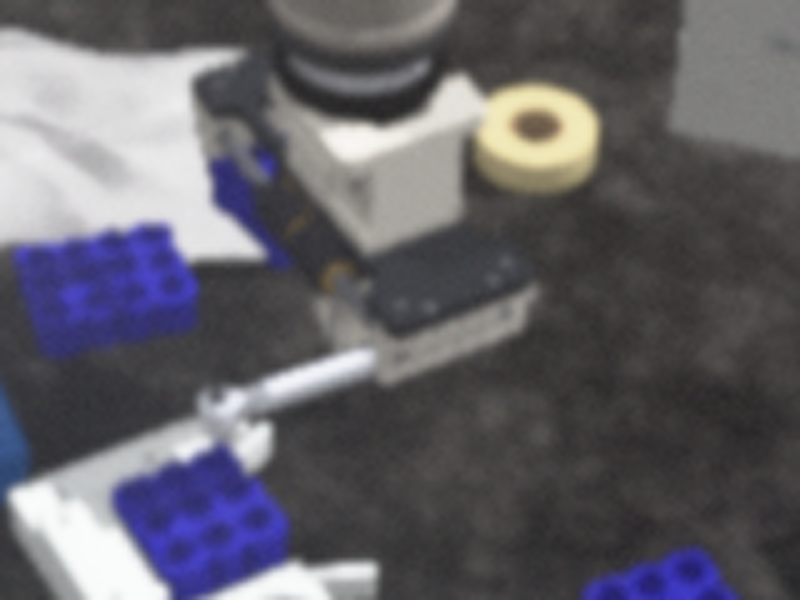

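Emit:
move_arm(
  increments=[
    [0,-12,-1,3,0,-0.012,0],
    [0,-12,-2,1,0,0,0],
    [0,-12,-3,0,0,0,0],
    [0,-11,-6,0,0,0,0],
    [0,-10,-7,0,0,0,0],
    [0,-10,-7,0,0,0,0],
    [0,-8,-9,0,0,0,0],
    [0,-6,-9,0,0,0,0],
    [0,0,0,0,0,0,0],
  ],
)

```text
time: 24.2
tool_pos: [0.5595, 0.2653, -0.0035]
tool_rot: [-3.139, -0.001, 0.003]
contact_force: [0.6, -0.3, -0.0]
opening: 0.0005
```

Run:
```python
from h import *
s=st();d=snap('wrist','w27')
```

```text
t 24.2 p [ 0.5595  0.2653 -0.0035] r [-3.139e+00 -1.000e-03  3.000e-03] F [ 0.6 -0.3 -0. ] op 0.0005
```

View pics/w27.png

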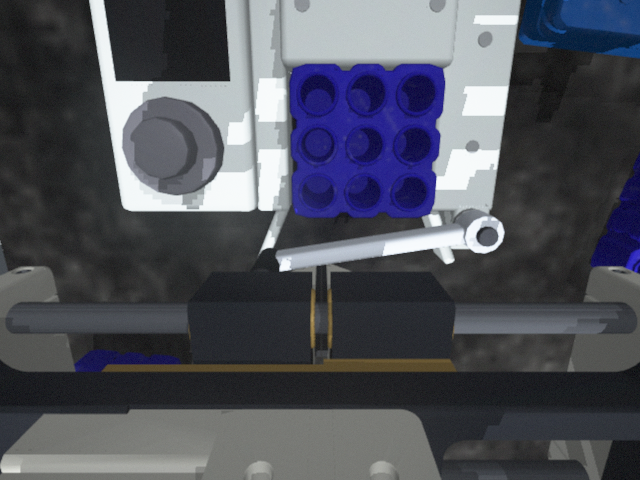

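Emit:
move_arm(
  increments=[
    [0,0,-8,0,0,0,0],
    [0,0,-6,0,0,0,0],
    [0,0,-4,0,0,0,0],
    [0,0,0,0,0,0,0],
  ],
)

```text
time: 24.75
tool_pos: [0.5603, 0.2796, -0.0037]
tool_rot: [3.137, 0.001, 0.002]
contact_force: [0.3, -0.4, 0.5]
opening: 0.0004
```

Emit:
move_arm(
  increments=[
    [0,0,-4,0,0,0,0],
    [0,0,0,0,0,0,0],
  ],
)

```text
time: 25.0
tool_pos: [0.5604, 0.2792, -0.0038]
tool_rot: [3.13, 0.003, 0.002]
contact_force: [0.0, -0.1, -0.4]
opening: 0.0009
```

Run:
```python
from h import *
s=st();d=snap('wrist','w28')
```

```text
t 25.0 p [ 0.5604  0.2792 -0.0038] r [3.13e+00 3.00e-03 2.00e-03] F [ 0.  -0.1 -0.4] op 0.0009
```

View pics/w28.png

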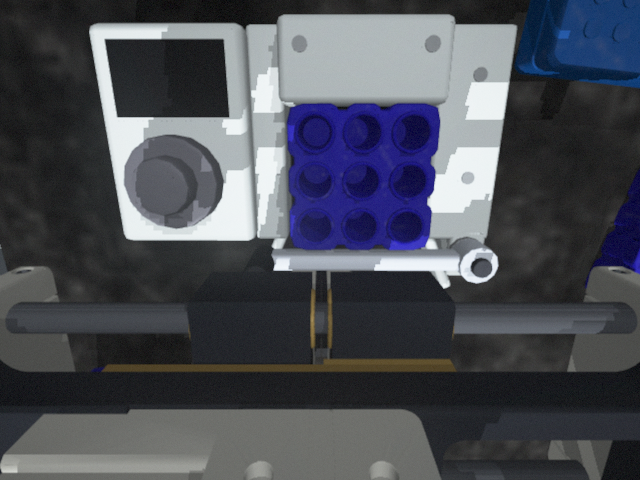

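Emit:
move_arm(
  increments=[
    [0,0,12,0,0.01,0,0],
    [0,0,6,-30,0,0,0],
    [0,0,0,-40,0,0,0],
    [0,-30,0,-20,0,0,0],
    [0,-20,0,0,0,0,0],
    [0,0,0,0,0,0,0],
  ],
)

```text
time: 25.8
tool_pos: [0.5102, 0.2604, 0.0886]
tool_rot: [-3.136, 0.002, 0.001]
contact_force: [-0.1, -0.1, 0.3]
opening: 0.0005
```

Run:
```python
from h import *
s=st();d=snap('wrist','w29');np.save('w29.npy',d['T'])
for n in ('start_top','start'): print(n,[([round(v) for v in r['rect']],round(r['conf'],2)) for r in robot.look_for(n,'wrist')])
cv2.imwrite('pics/w29c.png',cv2.resize(d['img'][60:300,200:500,::-1],None,fx=2.5,fy=2.5,interpolation=cv2.INTER_CUBIC))
```

```text
t 25.8 p [0.5102 0.2604 0.0886] r [-3.136e+00  2.000e-03  1.000e-03] F [-0.1 -0.1  0.3] op 0.0005
start_top [([282, 118, 38, 38], 0.89)]
start [([282, 118, 38, 38], 0.75)]
```

View pics/w29c.png

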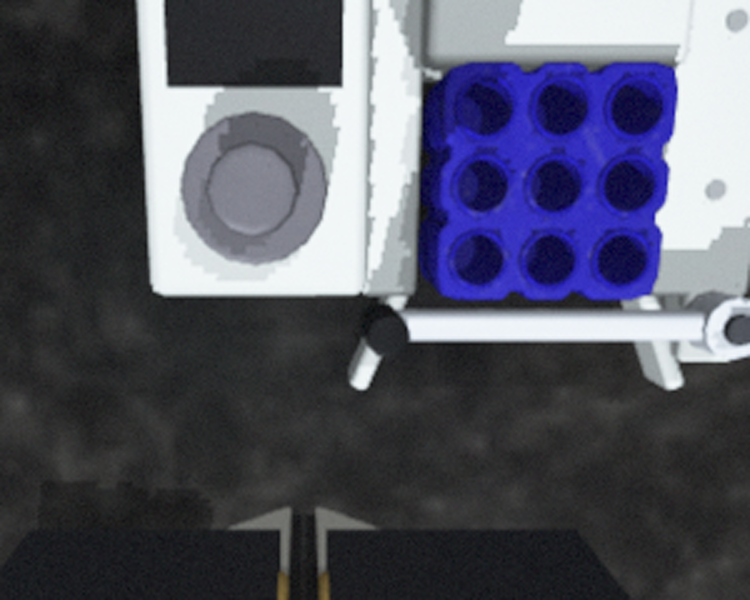

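Run:
```python
from h import *
d=robot.read_camera('wrist')
print([ray(d,(300.6,135),z).round(4) for z in(.045,.05,.055)],d['T'][:3,3])
a=ray(d,(200+735/2.5,60+328/2.5),.041);b=ray(d,(200+420/2.5,60+325/2.5),.041);print('bar',a,b,np.arctan2(b[1]-a[1],a[0]-b[0]))
```

```text
[array([0.4975, 0.3332, 0.045 ]), array([0.4978, 0.3332, 0.05  ]), array([0.4981, 0.3331, 0.055 ])] [0.5113428  0.33251529 0.27964573]
bar [0.63429691 0.2945206  0.041     ] [0.54456582 0.29543975 0.041     ] 0.010242999070947468
```

Emit:
move_arm(
  increments=[
    [0,-6,-36,0,0,0,0],
    [0,-6,-36,0,0,0,0],
    [0,0,0,25,0,0,0],
    [0,0,0,20,0,0,0],
    [0,0,0,0,0,0,0],
  ],
)

```text
time: 26.62
tool_pos: [0.5027, 0.3345, 0.0395]
tool_rot: [-3.137, 0.002, -0.002]
contact_force: [-0.2, -0.0, -0.6]
opening: 0.0006
```

Run:
```python
from h import *
s=st()
d=snap('scene','s30')
cv2.imwrite('pics/s30c.png',cv2.resize(d['img'][200:320,250:410,::-1],None,fx=5,fy=5,interpolation=cv2.INTER_CUBIC))
```

```text
t 26.62 p [0.5027 0.3345 0.0395] r [-3.137e+00  2.000e-03 -2.000e-03] F [-0.2 -0.  -0.6] op 0.0006
```

View pics/s30c.png

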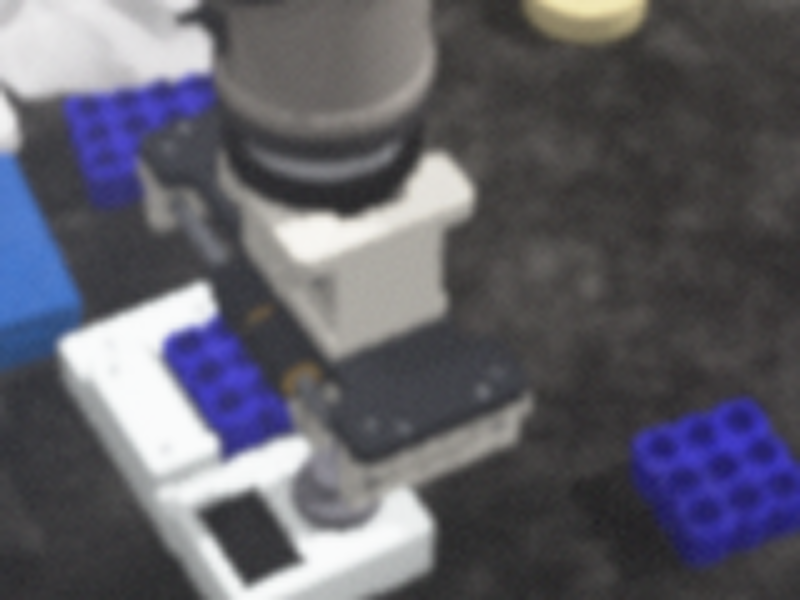

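Emit:
move_arm(
  increments=[
    [0,-5,1,0,0,0,0],
    [0,0,0,10,0,0,0],
    [0,0,0,6,0,0,0],
    [0,0,0,0,0,0,0],
  ],
)

```text
time: 27.18
tool_pos: [0.4996, 0.3339, 0.0254]
tool_rot: [-3.134, -0.002, -0.003]
contact_force: [-0.2, -0.0, -0.5]
opening: 0.0007
```

Emit:
move_arm(
  increments=[
    [0,0,0,4,0,0,0],
    [0,0,0,0,0,0,0],
  ],
)

```text
time: 27.42
tool_pos: [0.5, 0.3341, 0.0216]
tool_rot: [-3.134, -0.003, -0.003]
contact_force: [-0.0, -0.8, 0.9]
opening: 0.0005
```

Emit:
move_arm(
  increments=[
    [0,0,0,4,0,0,0],
    [0,0,0,0,0,0,0],
  ],
)

```text
time: 27.68
tool_pos: [0.5003, 0.3342, 0.018]
tool_rot: [-3.134, -0.004, -0.003]
contact_force: [-1.7, 0.3, 3.4]
opening: 0.0004
```

Emit:
move_arm(
  increments=[
    [0,0,0,4,0,0,0],
  ],
)

```text
time: 27.8
tool_pos: [0.5008, 0.3345, 0.0161]
tool_rot: [-3.133, -0.005, -0.003]
contact_force: [-10.6, -6.7, 38.6]
opening: 0.0003
```

Emit:
move_arm(
  increments=[
    [0,0,0,4,0,0,0],
  ],
)

```text
time: 27.92
tool_pos: [0.5009, 0.3345, 0.0161]
tool_rot: [-3.133, -0.007, -0.003]
contact_force: [-13.7, -7.9, 41.3]
opening: 0.0006
```

Emit:
move_arm(
  increments=[
    [0,0,0,4,0,0,0],
  ],
)

```text
time: 28.05
tool_pos: [0.5009, 0.3345, 0.0163]
tool_rot: [-3.132, -0.008, -0.002]
contact_force: [-10.7, -6.7, 32.4]
opening: 0.0004
```

The button bottomed out: 3.4 N part way down, then a hard stop 2 mm lower. About 6 mm of travel in all. Now releasing.

Emit:
move_arm(
  increments=[
    [0,0,0,-8,0,0,0],
    [0,0,0,-25,0,0,0],
    [0,0,0,-40,0,0,0],
    [0,0,40,-10,0,0,0],
    [0,10,40,0,0,0,0],
    [0,0,0,0,0,0,0],
  ],
)

```text
time: 28.8
tool_pos: [0.51, 0.2522, 0.1014]
tool_rot: [-3.132, -0.009, -0.001]
contact_force: [0.3, 0.9, 0.2]
opening: 0.0003
```

Run:
```python
from h import *
s=st();d=snap('wrist','w31')
cv2.imwrite('pics/w31c.png',cv2.resize(d['img'][60:300,200:500,::-1],None,fx=2.5,fy=2.5,interpolation=cv2.INTER_CUBIC))
d=snap('top','t31');a=d['img'][170:330,250:450,::-1];cv2.imwrite('pics/t31c.png',cv2.resize(a,None,fx=4,fy=3.75,interpolation=cv2.INTER_CUBIC))
```

```text
t 28.8 p [0.51   0.2522 0.1014] r [-3.132e+00 -9.000e-03 -1.000e-03] F [0.3 0.9 0.2] op 0.0003
```

View pics/w31c.png

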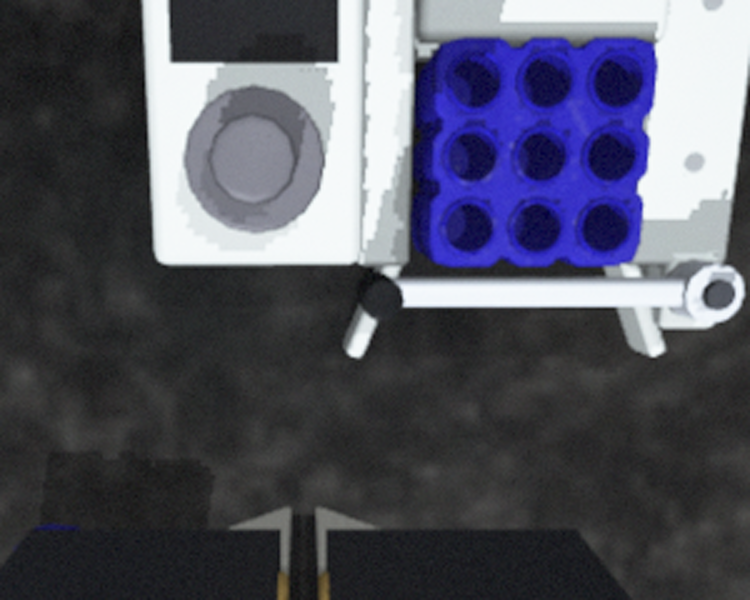

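View pics/t31c.png

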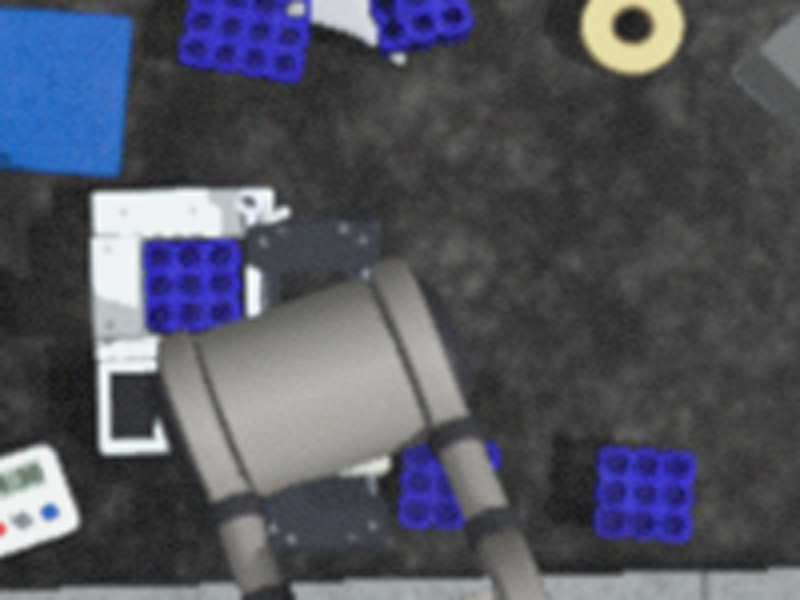

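Run:
```python
from h import *
d=robot.read_camera('top')
print('block',ray(d,(250+192/4-.37,170+285.5/3.75-.37),.048).round(4),'home top-cam est .578,.330')
a=cv2.imread('pics/t1.png');b=cv2.imread('pics/t31.png')
g=lambda im:cv2.GaussianBlur(cv2.cvtColor(im,cv2.COLOR_BGR2GRAY),(0,0),.8).astype(np.float32)
for n,(x,y,w,h) in dict(lowR=(395,283,34,38),tape=(390,160,36,34),timer=(235,284,40,40),pin=(335,150,36,40),pen=(458,262,44,58),tray=(195,218,50,62)).items():
    r=cv2.matchTemplate(g(b)[y-6:y+h+6,x-6:x+w+6],g(a)[y:y+h,x:x+w],cv2.TM_CCOEFF_NORMED);print(n,cv2.minMaxLoc(r)[1],np.array(cv2.minMaxLoc(r)[3])-6)
# scene lows
a=cv2.imread('pics/scene0.png');d=snap('scene','s32');b=cv2.imread('pics/s32.png')
for n,(x,y,w,h) in dict(lowL=(376,283,24,34),lowR=(440,264,22,32)).items():
    r=cv2.matchTemplate(g(b)[y-6:y+h+6,x-6:x+w+6],g(a)[y:y+h,x:x+w],cv2.TM_CCOEFF_NORMED);print(n,cv2.minMaxLoc(r)[1],np.array(cv2.minMaxLoc(r)[3])-6)
```

```text
block [0.5775 0.3314 0.048 ] home top-cam est .578,.330
lowR 0.8581364750862122 [0 0]
tape 0.9998629689216614 [0 0]
timer 0.9937638640403748 [0 0]
pin 0.9998216032981873 [0 0]
pen 0.9995819330215454 [0 0]
tray 0.9978750348091125 [0 0]
lowL 0.8963528275489807 [0 0]
lowR 0.9686447381973267 [0 0]
```

All checks agree and the arm is clear of everything, so I'm handing in.

```bash
python3 -c "
from h import *
st();print(robot.hand_in())"
```

```text
t 29.0 p [0.5091 0.2551 0.101 ] r [-3.132e+00 -9.000e-03  3.000e-03] F [-0.4  0.3 -0.5] op 0.0004
the job is handed in; nothing more can be done
None
```

I did every step of the task and handed it in at about 29 s; `hand_in()` gives no verdict.

**What I did:** I gripped the tall (middle) block lightly and slid it out of the row along the bench to the reader. There I let go and pushed it from behind until it stopped against the back wall. I then swung the bar shut, pressed the start button to its stop and backed the arm off.

**Last checks:**
- **Block:** the top camera puts it at (0.5775, 0.3314). My estimate of home was (0.578, 0.330), so it is about 1.5 mm off, within calibration error.
- **Bar:** measured at about 0.01 rad before the press. The picture after the press still shows it lying shut across the mouth.
- **Button:** force rose to about 3.4 N over roughly 5 mm, then it hit a hard stop. The last picture shows it back up.
- **Low blocks and bystanders:** image matching showed no shift to the nearest pixel. The matches for the two low blocks were weaker (0.86–0.97) because the tall block had moved away from beside them.

**What disagreed:**
- **Fingertip height:** the real fingertips sit about 35 mm above the reported tool point. My first push therefore slid over the top of the block and did not move it. I measured the offset from the pictures and redid the push lower.
- **Wrong-way step:** I once sent a small z move down instead of up; no contact force showed.
- **Press force:** it briefly reached about 41 N at the bottom of the button press. That was on the fingertips, but it is close to the 40 N limit set for the arm and gripper body.

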